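Load a tile rack into the drying oven past its sprung gate

TASK

The tiles in the rack are wet: push the rack along the chute until it is fully home against the oven's shutter, holding the yellow sprung gate open with one fingertip the whole time the rack is passing it, so that the gate never touches the rack or its tiles. Then take the hand away and let the gate swing shut behind the rack. Only push, never pick the rack up, and leave everything else on the bench where it stands.

Things in the scene. Friction and masses are not known exactly. Their poses are not given: they have to be found in the camera images.
- chute: Fixed loading chute on an aluminium deck (top 6 mm above the table), ending at a cream drying oven. Origin on the table, on the shut gate's line, mid-lane; +x = the rack's travel, to the oven; +y = hinge side. Two slick blue rails, inner faces at y = +-34 mm, 6 mm thick, top 16 mm above the table, from x = -215 to +65 mm. Deck: x -235 to +70, y -53 to +77 mm. No wall on the hinge side before the gate.
- bay (a point): Middle of the loading bay beyond the gate, on the deck; x = +35, y = 0 in the chute's frame. Bay: open above; cheeks 4 mm thick, 40 mm high above the table, x = 13 to 67, at y = +73 and -51 mm; closed at x = +67 mm by the oven's nose and its steel shutter (64 mm high above the table), the rack's end stop. From x = 103 mm the oven is 148 mm high.
- jamb (a point): Top of the dark jamb post (10 mm square, 56 mm high above the table) by the shut gate's free edge; x = 10, y = -48 mm in the chute's frame.
- hinge (a point): Axis of the gate's vertical hinge, at deck height (6 mm above the table); x = 0, y = +58 mm in the chute's frame. The post there is 7 mm in radius (cap 8.5 mm), its top 58 mm above the table.
- gate (a joint): Angle of the sprung gate, rad. 0 = shut across the chute; grows as it swings back towards the waiting rack, AGAINST its travel (clockwise from above); 1.57 = along the chute's hinge side; stop at 2.0. It cannot open towards the oven, so the rack cannot push it open. A weak damped spring shuts it (0.03 N m when shut, 0.08 N m wide open; some 1.3 s from wide open).
- gate_tip (a point): Middle of the free edge of the gate: a clear panel in a yellow frame, 5 mm thick, reaching 96 mm from the hinge axis, lower edge 19 mm and upper edge 54 mm above the table. As it opens, the free edge sweeps a circle of 96 mm radius about the hinge, across the lane.
- rack: Loose wooden rack with three wet dark green tiles on edge: 50 mm long (x, along the chute), 64 mm wide (y), wooden end plates 38 mm high, tiles to 48 mm above its underside; 0.2 to 0.45 kg. Origin: centre of its underside, on the deck 6 mm above the table; axes as the chute's. It waits between the rails (2 mm play each side), its front 12 to 54 mm short of the gate's sweep.
- home (a point): Where the rack's origin lies when it is fully home against the oven's shutter: x = +42 mm in the chute's frame, on the deck. The rack's rear is then 17 mm beyond the gate's line.
- jar: Bystander, not to be disturbed: amber glass jar with a white lid, 52 mm across, 75 mm tall, beside the chute on the side away from the hinge. Origin: at the middle of its underside.
- rosette: Bystander, not to be disturbed: round carved blue-grey rosette, 68 mm across, 26 mm high, lying beside the chute on the side away from the hinge. Origin: at the middle of its underside.
- tin: Bystander, not to be disturbed: closed paint tin, 100 mm across, 110 mm tall. Origin: at the middle of its underside.
- brush_cup: Bystander, not to be disturbed: white cup, 72 mm across, 95 mm tall, brushes standing in it up to 240 mm. Origin: at the middle of its underside.
- brush: Bystander, not to be disturbed: flat brush lying on the table, 190 mm long. Origin: on its underside near mid-length.
- spatula: Bystander, not to be disturbed: filling spatula lying on the table, 210 mm long. Origin: on its underside near mid-length.
- paint_pot: Bystander, not to be disturbed: white open paint pot, 76 mm across, 55 mm tall. Origin: at the middle of its underside.
Things that resemble listed ones, but are neither listed nor needed, are in the scene too. What is shaped like the rack but red is not meant.

How it is judged:
By the outcome, as a careful person would: the job done as asked, in the order asked, and still so for the second after the job is handed in, with the robot touching nothing.
It also fails if it takes over 72 s, if anything falls off the work surface, if the arm or the gripper's body presses on something with over 40 N, if the wrist force passes 120 N, or if a joint passes its speed limit or range.

ROBOT

A 6-joint arm with a two-finger parallel gripper is mounted at the origin on the work surface. World frame = base frame: x ahead of the robot, y to its left, z up, the work surface at z = 0. Lengths are in m, angles in rad, forces in N, time in s.
With the tool pointing down it reaches from about 0.425 to 0.925 m from the base axis. Payload 12.5 kg.
Tool frame: the origin (TCP) lies at the very end of the fingers, on their centre line; the grasp point (between the pads) lies 19 mm behind it (grip_depth is the distance from the TCP to the grasp point, in m); z points along the fingers, y is the line along which they close (so a half turn about z gives the same grasp; the last joint's range is limited). The gripper opens to 85 mm and grips with 20 to 120 N. Pads are 22 mm wide; open, the fingers measure 114 mm over their backs; the gripper's body (76 mm by 85 mm) begins 54 mm behind the grasp point. The pads swing forward as they close: fully open they stand 13 mm farther back than shut.
Start: joints at [1.027, 0.491, 1.559, -0, 1.092, -0.106], TCP at [0.265, 0.566, 0.231] pointing down, gripper open.
Joint ranges: [-3.1, 3.1], [-0.84, 2.19], [0.05, 2.79], [-1.13, 4.28], [0.06, 2.93], [-2.69, 2.69]. Speed limits (rad/s): [2.22, 2.22, 2.79, 3.14, 3.14, 3.14].

INTERFACE

Orientations are given as a 3x3 rotation matrix whose columns are the frame's x, y, z axes.
In Python, from bench import * gives the robot as it stands. The module is installed in compiled form; this text tells all that it offers.
- The arm moves only by the tool carry_out, never from a script. Its argument "deltas" is a list of rows, each an object of numbers: "rx", "ry", "rz": the turn, a rotation vector about the tool's x, y, z normalised to -1 to 1, where 1 is 30 degrees; "x", "y", "z": the shift along the tool's x, y, z normalised to -1 to 1, where 1 is 0.8 m; "grip": the gripper's target within -1 to 1 (fully open at 1, half-way at 0, shut at -1). In form: [{"rx": .., "ry": .., "rz": .., "x": .., "y": .., "z": .., "grip": ..}, ...]. A call has 1 to 8 rows; each row shifts and turns the commanded pose from where the row before left it, along the tool's axes as they then stand; what a row does not reach is not made up. A row lasts 1/10 s, in which the tool goes at most 50 mm and 8.59 degrees, less where a joint would pass 70% of its speed; a pose out of reach is approached as far as the arm can. A call with a number of a shift or a turn outside -1 to 1 is refused whole. A call with a gripper value outside its range is refused whole. The fingers move at their own pace and stop on an object; "squeeze" is the grip in N (left out, the last holds). Time passes only in rows, so rows that do not move let the fingers close. It gives the time, the measured TCP pose, the force, the opening and the grip force at its end, in the units of the state.
- state(): the state, without advancing time (a new reading comes with each control period).
- grab_frame(name): name is "scene" or "top" or "wrist"; returns a dict with "color" (384x512x3 uint8, red, green, blue), "fovy" (degrees; the focal length in pixels is half the picture's height over the tangent of half this angle, whatever the lens; pixels are square), "cx", "cy" (the principal point, pixels), "R" (3x3) and "t" (3): a world point X has camera coordinates R X + t. Camera axes: x right, y down, z forward; pixel columns grow to the right and rows downward; lengths in m; the calibration is good to about 2 mm. A picture is of the moment at which its call begins. There is no depth.
- close_job(): hands the job in; it is judged then, once.
The state is a dict: "t": time; "joint_pos": joint angles; "qvel": joint speeds; "joint_torque": joint torques, N m; "tcp_pos": TCP position; "eef_rot": TCP orientation; "ft_force": force on the tool from outside, world axes, zero at the start; "torque": the same for the moment, N m; "width": opening from 0.0 (shut) to 1.0 (fully open); "grasp_force": force on a finger pad.
Only numpy, scipy, OpenCV 4.12 (cv2) and the standard library are available. Lean on these libraries where they do the work, as an engineer would, in place of code of your own. Each camera call takes 0.05 s, during which the arm holds its last target. There are 200 camera calls.

## Working session

There is one attempt and no reset: what is moved stays moved. The work goes in short steps, Python scripts to look and compute and a tool call to move; the robot and the scene stay as the last step left them, time stands still between calls to the robot, and variables do not carry over. Pictures are saved under pics/ and viewed, at most 10 in all, crops included, and the job is handed in when it is done.

Besides the shell and the picture viewer there is one more tool, called after "Call:" in YAML: its name, and indented under it one key for each argument. carry_out: Moves the arm, as the interface text tells. Scaled input: -1 to 1 covers 0.8 m each way for a shift and 30 degrees each way for a turn. Its arguments: {"type":"object","properties":{"deltas":{"type":"array","items":{"type":"object","properties":{"rx":{"type":"number"},"ry":{"type":"number"},"rz":{"type":"number"},"x":{"type":"number"},"y":{"type":"number"},"z":{"type":"number"},"grip":{"type":"number"}}}},"squeeze":{"type":"number"}},"required":["deltas"]}

```bash
mkdir -p pics; python3 - <<'E'
from bench import *
import cv2,numpy as np,pickle
for n in("scene","top"):
    f=grab_frame(n); pickle.dump(f,open(n+".pkl","wb"))
    cv2.imwrite(f"pics/{n}0.png",cv2.resize(f["color"][:,:,::-1],(800,600),interpolation=cv2.INTER_CUBIC))
    print(n,f["fovy"],f["cx"],f["cy"],np.round(f["R"],3).tolist(),np.round(f["t"],3))
print(state())
E
```

```text
scene 52.76117154882608 255.5075193375281 188.48625455752958 [[-0.78, 0.626, 0.016], [0.524, 0.667, -0.531], [-0.343, -0.405, -0.848]] [ 0.439 -0.29   1.685]
top 54.128139378979185 256.5864197835989 193.25117241349582 [[-0.002, -1.0, -0.001], [-0.999, 0.002, -0.042], [0.042, 0.001, -0.999]] [0.048 0.59  1.18 ]
{'t': 0.1, 'joint_pos': array([ 1.02740043e+00,  4.91464184e-01,  1.55944494e+00, -6.50413799e-06,
        1.09168403e+00, -1.05578327e-01]), 'qvel': array([-5.13222091e-04, -4.84291324e-04, -1.36046441e-03, -5.61388535e-05,
       -2.98481589e-03, -1.76563497e-04]), 'joint_torque': array([ 1.82749554e-03, -6.19451880e+01, -2.62017041e+01, -9.85049337e-05,
        3.01575834e-03, -5.61048211e-06]), 'tcp_pos': array([0.26483013, 0.56587248, 0.23078854]), 'eef_rot': array([[-9.05680338e-01,  4.23960921e-01, -5.12365125e-04],
       [ 4.23961219e-01,  9.05679936e-01, -8.59372217e-04],
       [ 9.96985764e-05, -9.95539463e-04, -9.99999499e-01]]), 'ft_force': array([ 0.03669316,  0.98108859, -0.06580251]), 'torque': array([-0.03249072,  0.05083149, -0.0003381 ]), 'grasp_force': 0.0, 'width': 1.000414619707345}
```

View pics/top0.png

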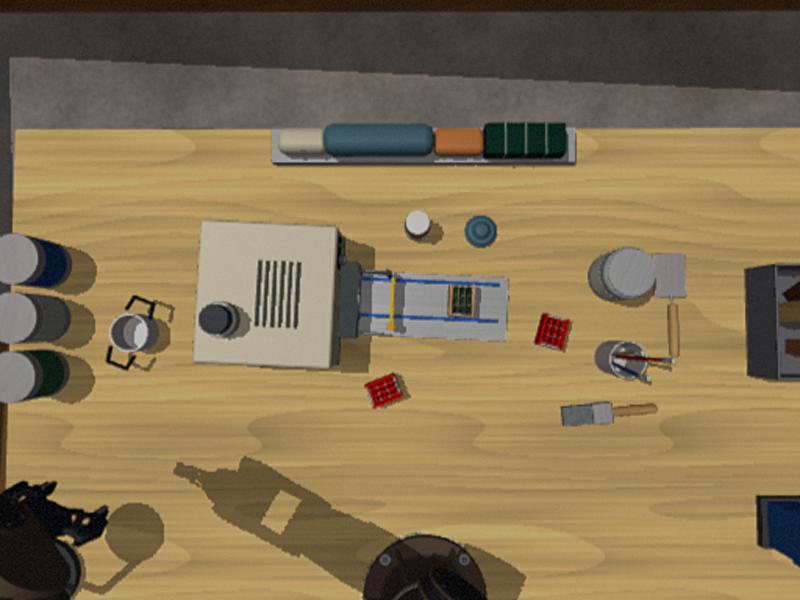

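View pics/scene0.png

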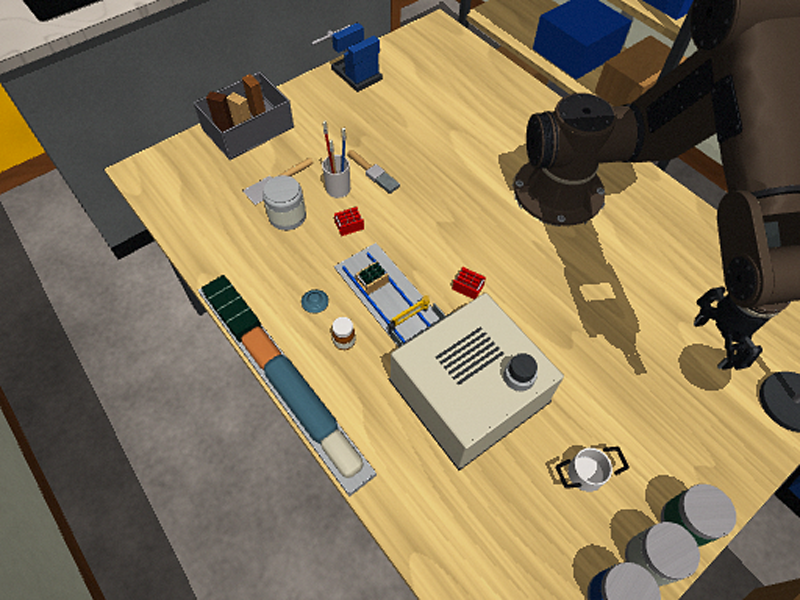

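Top view (800x600): the chute runs leftwards (world +y), oven at (265,295), yellow gate at about (393,303), hinge on the robot side, and rack with green tiles at (462,300). Red look-alikes are at (553,332) and (384,390); neither fits because they are red and off the chute. The green-tiled one between the rails is the rack. Next: first estimates.

```bash
cat > h.py <<'E'
import numpy as np,cv2,pickle
def ray(f,u,v,z):
    k=f["color"].shape[0]/2/np.tan(np.radians(f["fovy"])/2)
    d=f["R"].T@np.array([(u-f["cx"])/k,(v-f["cy"])/k,1]); c=-f["R"].T@f["t"]
    return c+d*(z-c[2])/d[2]
def proj(f,X):
    k=f["color"].shape[0]/2/np.tan(np.radians(f["fovy"])/2)
    p=f["R"]@np.asarray(X)+f["t"]; return np.array([f["cx"]+k*p[0]/p[2],f["cy"]+k*p[1]/p[2]])
E
python3 - <<'E'
from h import *
f=pickle.load(open("top.pkl","rb"))
for n,u,v,z in[("deckUR",508,278,.006),("deckLR",506,341,.006),("railfar",499,285,.016),("railnear",497,321,.016),("gatehinge",392,328,.054),("gatefree",393,279,.054),("rack",462,300,.05),("jar",418,222,.075),("ros",481,230,.02),("tin",630,272,.11),("cup",627,357,.095),("ovenR_up",340,228,.148),("ovenR_lo",334,367,.148)]:
    print(n,ray(f,u*.64-.18,v*.64-.18,z).round(4))
im=f["color"][160:230,210:340,::-1]
cv2.imwrite("pics/crop.png",cv2.resize(im,None,fx=6,fy=6,interpolation=cv2.INTER_CUBIC))
E
```

```text
deckUR [ 0.6393 -0.1717  0.006 ]
deckLR [ 0.5107 -0.1663  0.006 ]
railfar [ 0.6243 -0.1515  0.016 ]
railnear [ 0.5514 -0.1468  0.016 ]
gatehinge [0.5377 0.0649 0.054 ]
gatefree [0.6338 0.0628 0.054 ]
rack [ 0.5924 -0.0728  0.05  ]
jar [0.7426 0.014  0.075 ]
ros [ 0.7359 -0.1153  0.02  ]
tin [ 0.6414 -0.3808  0.11  ]
cup [ 0.4823 -0.378   0.095 ]
ovenR_up [0.7189 0.1572 0.148 ]
ovenR_lo [0.4683 0.1674 0.148 ]
```

View pics/crop.png

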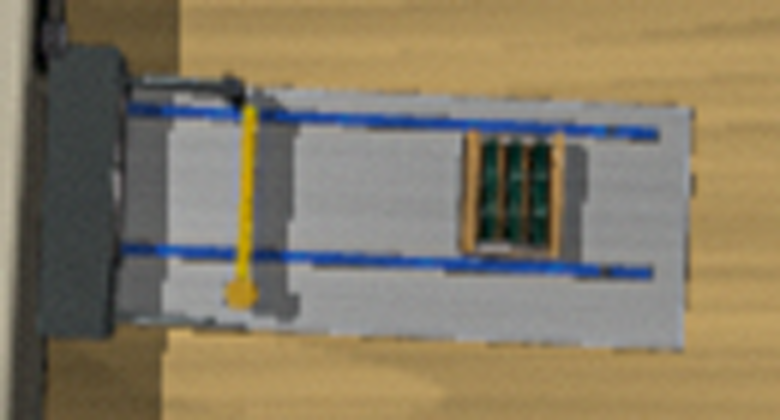

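Crop: gate runs (250,105) to hinge cap (240,293); deck corners (691,107), (684,348); rail ends (657,134), (652,273); rack with green tiles and wooden ends spans columns 463–563, confirmed as the rack. Now I fit the chute pose to these points.

```bash
cat >> h.py <<'E'
from scipy.optimize import least_squares
def c2w(p,q):  # chute (x,y) m -> world, p=(X,Y,a)
    c,s=np.cos(p[2]),np.sin(p[2]); return np.array([p[0]+c*q[0]-s*q[1],p[1]+s*q[0]+c*q[1]])
def w2c(p,q):
    c,s=np.cos(p[2]),np.sin(p[2]); d=np.asarray(q[:2])-p[:2]; return np.array([c*d[0]+s*d[1],-s*d[0]+c*d[1]])
def fit(f,pts,p0=(.6,.06,1.6)):
    g=lambda p:np.concatenate([proj(f,[*c2w(p,np.array(q[:2])/1e3),q[2]/1e3])-q[3:] for q in pts])
    r=least_squares(g,p0); return r.x,r.fun.reshape(-1,2)
E
python3 - <<'E'
from h import *
f=pickle.load(open("top.pkl","rb"))
U=lambda a,b:(210+(a+.5)/6-.5,160+(b+.5)/6-.5)
pts=[(-235,-53,6,*U(691,107)),(-235,77,6,*U(684,348)),(-215,-37,16,*U(657,134)),(-215,37,16,*U(652,273)),(0,58,58,*U(240,293)),(0,-37,54,*U(250,107))]
p,r=fit(f,pts);print(p,r.round(2).tolist());np.save("p.npy",p)
for a,b,z in[(463,192,.044),(563,192,.044)]: print(w2c(p,ray(f,*U(a,b),z)))
print("jar",w2c(p,[.7426,.014]),"ros",w2c(p,[.7359,-.1153]))
print("hover tgt",c2w(p,[-.04,.05]))
E
```

```text
[0.59960503 0.06531002 1.52151957] [[0.3, -0.19], [-0.15, 0.35], [0.02, -0.22], [-0.08, -0.05], [0.04, 0.03], [-0.12, 0.08]]
[-0.11183512  0.00057961]
[-0.16326971 -0.001844  ]
jar [-0.04420426 -0.14534876] ros [-0.17367733 -0.1450258 ]
hover tgt [0.54769545 0.02782142]
```

```bash
cat > plan.py <<'E'
from h import *
D=88.; HX,HY=7.25,11.
H=np.array([0,58.])
def rect(c,ph):
    a=np.array([np.cos(ph),np.sin(ph)]);b=np.array([-a[1],a[0]]);t=np.linspace(-1,1,9)
    return np.array([c+s*HX*a+q*HY*b for s in t for q in t])
def theta(R):
    for th in np.arange(0,2.2,.005):
        u=np.array([-np.sin(th),-np.cos(th)]);n=np.array([np.cos(th),-np.sin(th)])
        r=(R-H)@u; m=(r>0)&(r<96)
        if not m.any() or ((R-H)@n)[m].min()>=2.5: return th,(r[m].min() if m.any() else -1)
    return 9,0
def box(R,x0,x1,y0,y1):
    return np.hypot(np.maximum(np.maximum(x0-R[:,0],R[:,0]-x1),0),np.maximum(np.maximum(y0-R[:,1],R[:,1]-y1),0)).min()
def check(Px,Py,ph,rear):
    P=np.array([Px,Py]);G=P+D*np.array([np.cos(ph),np.sin(ph)])
    RP,RG=rect(P,ph),rect(G,ph); th,r=theta(RG)
    gt=H+96*np.array([-np.sin(th),-np.cos(th)])
    obs=lambda R:min(np.hypot(*(R-H).T).min()-8.5,box(R,13,67,71,75),box(R,13,67,-53,-49),box(R,5,15,-53,-43))
    n=np.array([np.cos(th),-np.sin(th)]);u=np.array([-np.sin(th),-np.cos(th)])
    r2=(RP-H)@u; dg=np.hypot((RP-H)@n, np.maximum(np.maximum(-r2,r2-96),0)).min()-2.5
    c=(P+G)/2
    print(f"rear {rear:6.1f} P {P.round(0)} G {G.round(0)} phi {np.degrees(ph):6.1f} tcp {c.round(1)} th {th:.2f} r {r:.0f} tip_y {gt[1]:.0f} | obsP {obs(RP):.0f} obsG {obs(RG):.0f} P-gate {dg:.0f} P-rack {box(RP,rear,rear+50,-34,34):.1f} G-rack {box(RG,rear,rear+50,-34,34):.1f}")
E
cat > a.py <<'E'
from plan import *
r=np.radians
print("approach/open")
for Gx,Gy,ph in[(28,-3,-45),(8,-3,-45),(-15,2,-45),(-40,12,-40),(-60,28,-30),(-75,40,-15),(-82,45,0),(-86,46,10),(-86,46,18)]:
    P=np.array([Gx,Gy])-D*np.array([np.cos(r(ph)),np.sin(r(ph))]); check(*P,r(ph),-163)
print("push")
for s,Gx,Gy in[(-163,-86,46),(-150,-75,50),(-130,-65,54),(-110,-60,58),(-90,-57,60),(-70,-55,60),(-50,-53,60),(-30,-50,60),(-10,-47,60),(5,-45,59),(17,-43,58)]:
    ph=.5
    for _ in range(60):
        Px=s-HX*abs(np.cos(ph))-HY*abs(np.sin(ph)); dx=np.clip(Gx-Px,-D,D); ph=.5*ph+.5*np.arccos(dx/D)
    check(Px,Gy-D*np.sin(ph),ph,s)
E
python3 a.py
```

```text
approach/open
rear -163.0 P [-34.  59.] G [28. -3.] phi  -45.0 tcp [-3.1 28.1] th 0.00 r 48 tip_y -38 | obsP 13 obsG 29 P-gate 19 P-rack 69.6 G-rack 128.1
rear -163.0 P [-54.  59.] G [ 8. -3.] phi  -45.0 tcp [-23.1  28.1] th 0.12 r 46 tip_y -37 | obsP 33 obsG 27 P-gate 39 P-rack 51.1 G-rack 108.1
rear -163.0 P [-77.  64.] G [-15.   2.] phi  -45.0 tcp [-46.1  33.1] th 0.48 r 44 tip_y -27 | obsP 56 obsG 36 P-gate 59 P-rack 35.7 G-rack 85.1
rear -163.0 P [-107.   69.] G [-40.  12.] phi  -40.0 tcp [-73.7  40.3] th 0.92 r 47 tip_y -1 | obsP 87 obsG 41 P-gate 62 P-rack 21.9 G-rack 60.4
rear -163.0 P [-136.   72.] G [-60.  28.] phi  -30.0 tcp [-98.1  50. ] th 1.34 r 52 tip_y 37 | obsP 118 obsG 45 P-gate 45 P-rack 24.8 G-rack 41.2
rear -163.0 P [-160.   63.] G [-75.  40.] phi  -15.0 tcp [-117.5   51.4] th 1.54 r 65 tip_y 55 | obsP 142 obsG 57 P-gate 54 P-rack 16.3 G-rack 28.2
rear -163.0 P [-170.   45.] G [-82.  45.] phi    0.0 tcp [-126.   45.] th 1.58 r 75 tip_y 59 | obsP 154 obsG 66 P-gate 64 P-rack 0.0 G-rack 23.8
rear -163.0 P [-173.   31.] G [-86.  46.] phi   10.0 tcp [-129.3   38.4] t
[... 1106 characters left out ...]
.0 P [-62. -28.] G [-53.  60.] phi   84.4 tcp [-57.3  16.2] th 1.82 r 40 tip_y 82 | obsP 57 obsG 33 P-gate 87 P-rack 0.0 G-rack 17.7
rear  -30.0 P [-42. -28.] G [-50.  60.] phi   95.5 tcp [-45.8  16.2] th 1.89 r 35 tip_y 88 | obsP 36 obsG 30 P-gate 81 P-rack 0.0 G-rack 21.5
rear  -10.0 P [-23. -25.] G [-47.  60.] phi  106.1 tcp [-34.8  17.7] th 1.94 r 31 tip_y 93 | obsP 21 obsG 26 P-gate 71 P-rack 0.0 G-rack 32.9
rear    5.0 P [ -8. -21.] G [-45.  59.] phi  114.8 tcp [-26.5  19.1] th 1.95 r 29 tip_y 93 | obsP 18 obsG 23 P-gate 65 P-rack 0.0 G-rack 43.6
rear   17.0 P [  4. -17.] G [-43.  58.] phi  122.2 tcp [-19.6  20.7] th 1.95 r 28 tip_y 93 | obsP 16 obsG 21 P-gate 61 P-rack 0.0 G-rack 52.5
```

Call:
carry_out:
  deltas:
    - {"z": -0.05}
    - {"z": -0.05}
    - {"z": 0, "grip": 0.73}
    - {"x": -0.0383, "y": -0.0254}
    - {"x": -0.0383, "y": -0.0254}
    - {"x": -0.0383, "y": -0.0254}
    - {"x": -0.0383, "y": -0.0254}
    - {"x": -0.0383, "y": -0.0254}

```text
invalid input
```

Call:
carry_out:
  deltas:
    - {"x": -0.0383, "y": -0.0254}
    - {"x": -0.0383, "y": -0.0254}
    - {"x": -0.0383, "y": -0.0254}
    - {"x": -0.0383, "y": -0.0254}
    - {"x": -0.0383, "y": -0.0254}
    - {"x": -0.0383, "y": -0.0254}
    - {"x": -0.0383, "y": -0.0254}
    - {"x": -0.0383, "y": -0.0254}

```text
invalid input
```

Call:
carry_out:
  deltas:
    - {"x": -0.0383, "y": -0.0254}
    - {"x": -0.0383, "y": -0.0254}
    - {"x": -0.0383, "y": -0.0254}
    - {"rz": 0.2413}
    - {"rz": 0.2413}
    - {"rz": 0.2413}
    - {"rz": 0.2413}
    - {"rz": 0.2413}

```text
invalid input
```

Call:
carry_out:
  deltas:
    - {"rz": 0.2413}
    - {"rz": 0.2413}
    - {"rz": 0.2413}
    - {"rz": 0.2413}
    - {"rz": 0.2413}
    - {"rz": 0.2413}
    - {"rz": 0.2413}
    - {"rz": 0.2413}

```text
invalid input
```

Call:
carry_out:
  deltas:
    - {"rz": 0.2413}
    - {"rz": 0.2413}
    - {"rz": 0.2413}
    - {"rz": 0.2413}
    - {"rz": 0.2413}
    - {"rz": 0.2413}
    - {"rz": 0.2413}
    - {"rz": 0.2413}

```text
invalid input
```

Call:
carry_out:
  deltas:
    - {"rz": 0.2413}
    - {"rz": 0.2413}
    - {"rz": 0.2413}
    - {"rz": 0.2413}
    - {"rz": 0.2413}
    - {"rz": 0.2413}
    - {"rz": 0.2413}
    - {"z": 0.05}

```text
invalid input
```

```bash
python3 - <<'E'
from bench import *
from h import *
p=np.load("p.npy");s=state()
print(s["t"],s["tcp_pos"],w2c(p,s["tcp_pos"]),np.degrees(np.arctan2(s["eef_rot"][1,1],s["eef_rot"][0,1])),s["joint_pos"].round(3),s["width"],s["eef_rot"][2].round(4))
f=grab_frame("wrist");pickle.dump(f,open("w1.pkl","wb"))
cv2.imwrite("pics/w1.png",cv2.resize(f["color"][:,:,::-1],(800,600),interpolation=cv2.INTER_CUBIC))
E
```

```text
0.1 [0.26483013 0.56587248 0.23078854] [0.4834649  0.35902464] 64.91507587593043 [ 1.027  0.491  1.559 -0.     1.092 -0.106] 1.000414619707345 [ 1.e-04 -1.e-03 -1.e+00]
```

View pics/w1.png

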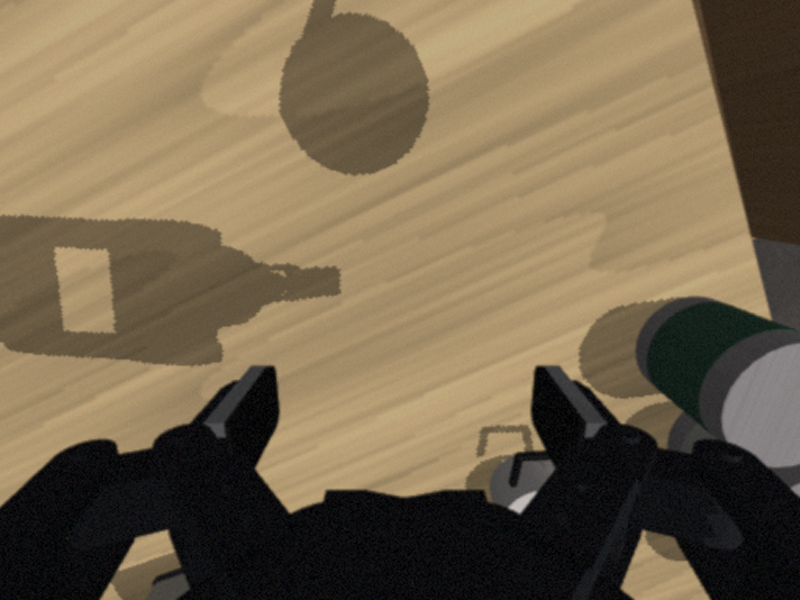

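The calls were refused and nothing moved (the view shows only empty table past the fingers), so each row probably needs every key. I'm testing that with one call.

Call:
carry_out:
  deltas:
    - {"rx": 0, "ry": 0, "rz": 0, "x": 0, "y": 0, "z": -0.05, "grip": 0.73}
    - {"rx": 0, "ry": 0, "rz": 0, "x": 0, "y": 0, "z": -0.05, "grip": 0.73}
    - {"rx": 0, "ry": 0, "rz": 0, "x": -0.0383, "y": -0.0254, "z": 0, "grip": 0.73}
    - {"rx": 0, "ry": 0, "rz": 0, "x": -0.0383, "y": -0.0254, "z": 0, "grip": 0.73}
    - {"rx": 0, "ry": 0, "rz": 0, "x": -0.0383, "y": -0.0254, "z": 0, "grip": 0.73}
    - {"rx": 0, "ry": 0, "rz": 0, "x": -0.0383, "y": -0.0254, "z": 0, "grip": 0.73}
    - {"rx": 0, "ry": 0, "rz": 0, "x": -0.0383, "y": -0.0254, "z": 0, "grip": 0.73}
    - {"rx": 0, "ry": 0, "rz": 0, "x": -0.0383, "y": -0.0254, "z": 0, "grip": 0.73}

```text
t: 0.95
tcp_pos: [0.3802, 0.3763, 0.3112]
eef_rot: [[-0.906, 0.424, -0.0], [0.424, 0.906, -0.0], [0.0, -0.0, -1.0]]
ft_force: [0.7, 0.9, 0.0]
width: 0.863
grasp_force: 0.0
```

Call:
carry_out:
  deltas:
    - {"rx": 0, "ry": 0, "rz": 0, "x": -0.0383, "y": -0.0254, "z": 0, "grip": 0.73}
    - {"rx": 0, "ry": 0, "rz": 0, "x": -0.0383, "y": -0.0254, "z": 0, "grip": 0.73}
    - {"rx": 0, "ry": 0, "rz": 0, "x": -0.0383, "y": -0.0254, "z": 0, "grip": 0.73}
    - {"rx": 0, "ry": 0, "rz": 0, "x": -0.0383, "y": -0.0254, "z": 0, "grip": 0.73}
    - {"rx": 0, "ry": 0, "rz": 0, "x": -0.0383, "y": -0.0254, "z": 0, "grip": 0.73}
    - {"rx": 0, "ry": 0, "rz": 0, "x": -0.0383, "y": -0.0254, "z": 0, "grip": 0.73}
    - {"rx": 0, "ry": 0, "rz": 0, "x": -0.0383, "y": -0.0254, "z": 0, "grip": 0.73}
    - {"rx": 0, "ry": 0, "rz": 0, "x": -0.0383, "y": -0.0254, "z": 0, "grip": 0.73}

```text
t: 1.75
tcp_pos: [0.5334, 0.1251, 0.3112]
eef_rot: [[-0.906, 0.424, -0.0], [0.424, 0.906, 0.0], [0.0, -0.0, -1.0]]
ft_force: [2.0, -0.7, 0.6]
width: 0.863
grasp_force: 0.0
```

Call:
carry_out:
  deltas:
    - {"rx": 0, "ry": 0, "rz": 0, "x": -0.0383, "y": -0.0254, "z": 0, "grip": 0.73}
    - {"rx": 0, "ry": 0, "rz": 0, "x": -0.0383, "y": -0.0254, "z": 0, "grip": 0.73}
    - {"rx": 0, "ry": 0, "rz": 0.24, "x": 0, "y": 0, "z": 0, "grip": 0.73}
    - {"rx": 0, "ry": 0, "rz": 0.24, "x": 0, "y": 0, "z": 0, "grip": 0.73}
    - {"rx": 0, "ry": 0, "rz": 0.24, "x": 0, "y": 0, "z": 0, "grip": 0.73}
    - {"rx": 0, "ry": 0, "rz": 0.24, "x": 0, "y": 0, "z": 0, "grip": 0.73}
    - {"rx": 0, "ry": 0, "rz": 0.24, "x": 0, "y": 0, "z": 0, "grip": 0.73}
    - {"rx": 0, "ry": 0, "rz": 0.24, "x": 0, "y": 0, "z": 0, "grip": 0.73}

```text
t: 2.55
tcp_pos: [0.571, 0.0638, 0.3111]
eef_rot: [[-0.365, 0.931, -0.0], [0.931, 0.365, 0.0], [0.0, -0.0, -1.0]]
ft_force: [0.4, -0.7, -0.1]
width: 0.863
grasp_force: 0.0
```

Call:
carry_out:
  deltas:
    - {"rx": 0, "ry": 0, "rz": 0.24, "x": 0, "y": 0, "z": 0, "grip": 0.73}
    - {"rx": 0, "ry": 0, "rz": 0.24, "x": 0, "y": 0, "z": 0, "grip": 0.73}
    - {"rx": 0, "ry": 0, "rz": 0.24, "x": 0, "y": 0, "z": 0, "grip": 0.73}
    - {"rx": 0, "ry": 0, "rz": 0.24, "x": 0, "y": 0, "z": 0, "grip": 0.73}
    - {"rx": 0, "ry": 0, "rz": 0.24, "x": 0, "y": 0, "z": 0, "grip": 0.73}
    - {"rx": 0, "ry": 0, "rz": 0.24, "x": 0, "y": 0, "z": 0, "grip": 0.73}
    - {"rx": 0, "ry": 0, "rz": 0.24, "x": 0, "y": 0, "z": 0, "grip": 0.73}
    - {"rx": 0, "ry": 0, "rz": 0.24, "x": 0, "y": 0, "z": 0, "grip": 0.73}

```text
t: 3.35
tcp_pos: [0.571, 0.0638, 0.3111]
eef_rot: [[0.59, 0.807, -0.0], [0.807, -0.59, 0.0], [-0.0, -0.0, -1.0]]
ft_force: [-0.3, 0.2, 0.7]
width: 0.866
grasp_force: 0.0
```

Call:
carry_out:
  deltas:
    - {"rx": 0, "ry": 0, "rz": 0.24, "x": 0, "y": 0, "z": 0, "grip": 0.73}
    - {"rx": 0, "ry": 0, "rz": 0.24, "x": 0, "y": 0, "z": 0, "grip": 0.73}
    - {"rx": 0, "ry": 0, "rz": 0.24, "x": 0, "y": 0, "z": 0, "grip": 0.73}
    - {"rx": 0, "ry": 0, "rz": 0.24, "x": 0, "y": 0, "z": 0, "grip": 0.73}
    - {"rx": 0, "ry": 0, "rz": 0.24, "x": 0, "y": 0, "z": 0, "grip": 0.73}
    - {"rx": 0, "ry": 0, "rz": 0.24, "x": 0, "y": 0, "z": 0, "grip": 0.73}
    - {"rx": 0, "ry": 0, "rz": 0.24, "x": 0, "y": 0, "z": 0, "grip": 0.73}
    - {"rx": 0, "ry": 0, "rz": 0.24, "x": 0, "y": 0, "z": 0, "grip": 0.73}

```text
t: 4.15
tcp_pos: [0.571, 0.0638, 0.3111]
eef_rot: [[0.998, -0.066, -0.0], [-0.066, -0.998, 0.0], [-0.0, -0.0, -1.0]]
ft_force: [0.1, -0.7, 0.7]
width: 0.868
grasp_force: 0.0
```

Call:
carry_out:
  deltas:
    - {"rx": 0, "ry": 0, "rz": 0.24, "x": 0, "y": 0, "z": 0, "grip": 0.73}
    - {"rx": 0, "ry": 0, "rz": 0.24, "x": 0, "y": 0, "z": 0, "grip": 0.73}
    - {"rx": 0, "ry": 0, "rz": 0.24, "x": 0, "y": 0, "z": 0, "grip": 0.73}
    - {"rx": 0, "ry": 0, "rz": 0.24, "x": 0, "y": 0, "z": 0, "grip": 0.73}
    - {"rx": 0, "ry": 0, "rz": 0.24, "x": 0, "y": 0, "z": 0, "grip": 0.73}
    - {"rx": 0, "ry": 0, "rz": 0.24, "x": 0, "y": 0, "z": 0, "grip": 0.73}
    - {"rx": 0, "ry": 0, "rz": 0, "x": 0, "y": 0, "z": 0.05, "grip": 0.73}
    - {"rx": 0, "ry": 0, "rz": 0, "x": 0, "y": 0, "z": 0.05, "grip": 0.73}

```text
t: 4.95
tcp_pos: [0.5713, 0.0638, 0.231]
eef_rot: [[0.686, -0.728, 0.002], [-0.728, -0.686, 0.0], [0.002, -0.002, -1.0]]
ft_force: [0.1, 0.4, -1.3]
width: 0.863
grasp_force: 0.0
```

```bash
python3 - <<'E'
from bench import *
from h import *
p=np.load("p.npy");s=state()
print(s["t"],s["tcp_pos"],w2c(p,s["tcp_pos"]),np.degrees(np.arctan2(s["eef_rot"][1,1],s["eef_rot"][0,1])),s["joint_pos"].round(3),s["width"],s["eef_rot"][2].round(4))
f=grab_frame("wrist");pickle.dump(f,open("w1.pkl","wb"))
cv2.imwrite("pics/w2.png",cv2.resize(f["color"][:,:,::-1],(800,600),interpolation=cv2.INTER_CUBIC))
E
```

```text
4.95 [0.57128569 0.06381761 0.23098062] [-0.00288552  0.02821146] -136.69714439724308 [-0.004  0.419  1.687  0.     1.034  2.382] 0.8630358914553415 [ 0.0016 -0.0018 -1.    ]
```

View pics/w2.png

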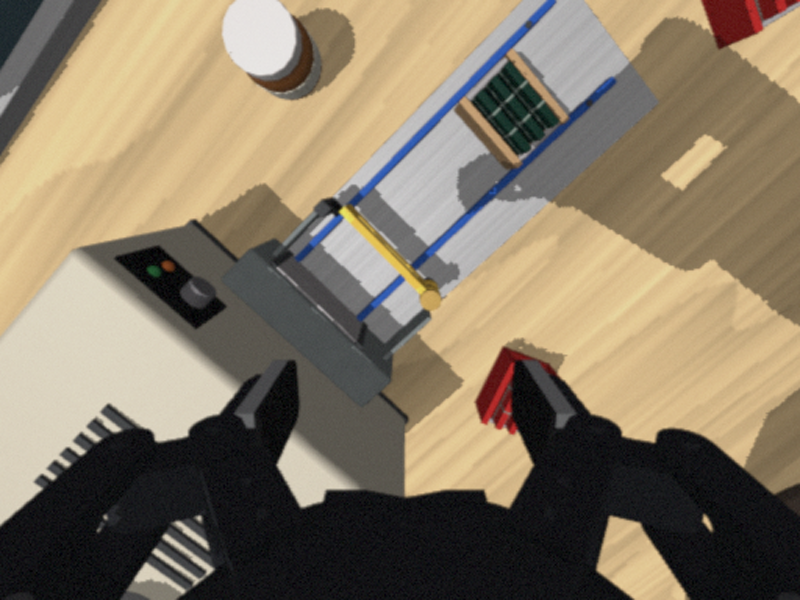

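Wrist view: gate from free edge (345,210) to hinge cap (430,298), jamb top (330,207), rack with near-oven plate at (460,108)–(518,163), rail ends (550,4), (611,82). Now I check the fit against this.

```bash
python3 - <<'E'
from h import *
f=pickle.load(open("w1.pkl","rb"));p=np.load("p.npy")
U=lambda a,b:((a+.5)*.64-.5,(b+.5)*.64-.5)
pts=[(0,58,58,*U(430,298)),(0,-36,54,*U(347,212)),(-215,37,16,*U(611,82)),(-235,77,6,*U(657,100))]
print([(proj(f,[*c2w(p,np.array(q[:2])/1e3),q[2]/1e3])-q[3:]).round(1).tolist() for q in pts])
q,r=fit(f,pts);print(p,q,r.round(2).tolist())
for a,b,z in[(460,104,.044),(520,166,.044),(512,52,.044),(568,120,.044),(330,207,.056)]: print(w2c(p,ray(f,*U(a,b),z)),w2c(q,ray(f,*U(a,b),z)))
# where the fingertips (D=88) at height tcp+dz project
s=np.array([.57129,.06382,.23098]);y=np.array([-.728,-.686,0])
for dz in(0,.013):print([((proj(f,s+k*y*.0365+[0,0,dz])+.5)/.64).round(0).tolist() for k in(-1,1)])
E
```

```text
[[-1.2, 3.5], [-3.6, 1.3], [0.7, 0.4], [-0.3, 3.8]]
[0.59960503 0.06531002 1.52151957] [0.59968063 0.06307716 1.52825696] [[0.31, 1.94], [-2.49, -0.02], [1.56, -2.29], [0.73, 1.08]]
[-0.11544245 -0.0314955 ] [-0.1134244  -0.03054652]
[-0.11929617  0.03090503] [-0.11685762  0.03187856]
[-0.16365541 -0.03129847] [-0.16163494 -0.03002467]
[-0.16457936  0.03039521] [-0.16214321  0.03167383]
[ 0.00206713 -0.04523885] [ 0.00398992 -0.04508126]
[[305.0, 374.0], [503.0, 375.0]]
[[296.0, 391.0], [511.0, 391.0]]
```

```bash
cat > gen.py <<'E'
import sys,json
import plan
from plan import *
p=np.load("p.npy")
def pose(s):
    c=w2c(p,s["tcp_pos"])*1e3; R=s["eef_rot"]
    return c[0],c[1],(np.degrees(np.arctan2(R[1,1],R[0,1])-p[2])-180+90)%360-90   # phi in -90..270
def rows(cur,tgt,n,zd,grip):
    "cur,tgt: tcp x,y (mm chute), phi deg; zd mm down in all"
    out=[];a=np.array(cur,float);b=np.array(tgt,float)
    for i in range(n):
        c=a+(b-a)*i/n;d=(b-a)/n;f=np.radians(c[2])
        dx=d[0]*np.sin(f)-d[1]*np.cos(f);dy=-(d[0]*np.cos(f)+d[1]*np.sin(f))
        out.append(dict(rx=0,ry=0,rz=round(-d[2]/30,3),x=round(dx/800,4),y=round(dy/800,4),z=round(zd/n/800,4),grip=grip))
    return out
def show(R):
    for i in range(0,len(R),8): print(json.dumps(R[i:i+8]))
def openkeys():
    K=[]
    for Gx,Gy,ph in[(8,-3,-44),(-15,2,-44),(-40,12,-40),(-60,28,-30),(-72,40,-15),(-82,45,0),(-82,47,10),(-78,47,15)]:
        f=np.radians(ph);K.append((Gx-D0/2*np.cos(f),Gy-D0/2*np.sin(f),ph))
    return K
D0=99.5
def pushkeys(S):
    g=np.array([(-164,-78,47),(-150,-72,50),(-130,-63,53),(-110,-58,56),(-90,-55,57),(-70,-53,57),(-50,-50,57),(-30,-46,56),(-10,-42,55),(5,-39,53),(17,-37,53),(22,-35,53)],float)
    K=[]
    for s in S:
        Gx=np.interp(s,g[:,0],g[:,1]);Gy=np.interp(s,g[:,0],g[:,2]);D=np.interp(s,[-150,-70],[99.5,74]);plan.D=D;ph=.3
        for _ in range(60):
            Px=s-HX*abs(np.cos(ph))-HY*abs(np.sin(ph));ph=.5*ph+.5*np.arccos(np.clip((Gx-Px)/D,-1,1))
        Py=Gy-D*np.sin(ph);check(Px,Py,ph,s)
        K.append(((Px+Gx)/2,(Py+Gy)/2,np.degrees(ph),round(2*(D-14.5)/85-1,2)))
    return K
if __name__=="__main__":
    plan.D=D0
    for k in openkeys():
        f=np.radians(k[2]);check(k[0]-D0/2*np.cos(f),k[1]-D0/2*np.sin(f),f,-163.6)
    pushkeys([-164,-150,-130,-110,-90,-70,-50,-30,-10,5,17])
E
python3 gen.py
```

```text
rear -163.6 P [-64.  66.] G [ 8. -3.] phi  -44.0 tcp [-27.8  31.6] th 0.12 r 47 tip_y -37 | obsP 43 obsG 27 P-gate 49 P-rack 47.3 G-rack 108.7
rear -163.6 P [-87.  71.] G [-15.   2.] phi  -44.0 tcp [-50.8  36.6] th 0.48 r 44 tip_y -27 | obsP 67 obsG 36 P-gate 70 P-rack 34.5 G-rack 85.7
rear -163.6 P [-116.   76.] G [-40.  12.] phi  -40.0 tcp [-78.1  44. ] th 0.92 r 47 tip_y -1 | obsP 97 obsG 41 P-gate 73 P-rack 28.9 G-rack 61.0
rear -163.6 P [-146.   78.] G [-60.  28.] phi  -30.0 tcp [-103.1   52.9] th 1.34 r 52 tip_y 37 | obsP 128 obsG 45 P-gate 56 P-rack 30.6 G-rack 41.8
rear -163.6 P [-168.   66.] G [-72.  40.] phi  -15.0 tcp [-120.1   52.9] th 1.54 r 62 tip_y 55 | obsP 151 obsG 54 P-gate 63 P-rack 19.3 G-rack 31.8
rear -163.6 P [-182.   45.] G [-82.  45.] phi    0.0 tcp [-131.8   45. ] th 1.58 r 75 tip_y 59 | obsP 166 obsG 66 P-gate 76 P-rack 10.7 G-rack 24.3
rear -163.6 P [-180.   30.] G [-82.  47.] phi   10.0 tcp [-131.    38.4] th 1.62 r 72 tip_y 63 | obsP 166 obsG 67 P-gate 79 P-rack 7.3 G-rack 26.1
rear -163.6 P [-174.   21.] G [-78.  47.] phi   15.0 tcp [-126.1   34.1] th 1
[... 949 characters left out ...]
50.0 P [-62. -16.] G [-50.  57.] phi   80.6 tcp [-56.   20.5] th 1.76 r 38 tip_y 76 | obsP 60 obsG 30 P-gate 74 P-rack 0.0 G-rack 14.1
rear  -30.0 P [-41. -18.] G [-46.  56.] phi   93.5 tcp [-43.7  19.1] th 1.81 r 32 tip_y 81 | obsP 40 obsG 27 P-gate 71 P-rack 0.0 G-rack 16.1
rear  -10.0 P [-23. -16.] G [-42.  55.] phi  105.3 tcp [-32.3  19.3] th 1.85 r 26 tip_y 84 | obsP 27 obsG 22 P-gate 63 P-rack 0.0 G-rack 25.8
rear    5.0 P [ -8. -14.] G [-39.  53.] phi  114.7 tcp [-23.5  19.4] th 1.84 r 23 tip_y 84 | obsP 24 obsG 18 P-gate 59 P-rack 0.0 G-rack 35.3
rear   17.0 P [ 4. -9.] G [-37.  53.] phi  123.5 tcp [-16.6  22.1] th 1.87 r 21 tip_y 86 | obsP 23 obsG 16 P-gate 53 P-rack 0.0 G-rack 45.0
```

Call:
carry_out:
  deltas:
    - {"rx": 0, "ry": 0, "rz": 0, "x": 0, "y": 0, "z": 0.04, "grip": 1}
    - {"rx": 0, "ry": 0, "rz": 0, "x": 0, "y": 0, "z": 0.04, "grip": 1}
    - {"rx": 0, "ry": 0, "rz": 0, "x": 0, "y": 0, "z": 0.04, "grip": 1}
    - {"rx": 0, "ry": 0, "rz": 0, "x": 0, "y": 0, "z": 0.04, "grip": 1}
    - {"rx": 0, "ry": 0, "rz": 0, "x": 0, "y": 0, "z": 0, "grip": 1}

```text
t: 5.5
tcp_pos: [0.5697, 0.0638, 0.1006]
eef_rot: [[0.686, -0.728, -0.006], [-0.728, -0.686, 0.0], [-0.004, 0.004, -1.0]]
ft_force: [-0.4, -0.7, -0.2]
width: 1.002
grasp_force: 0.0
```

Call:
carry_out:
  deltas:
    - {"rx": 0, "ry": 0, "rz": 0, "x": 0, "y": 0, "z": 0.03, "grip": 1}
    - {"rx": 0, "ry": 0, "rz": 0, "x": 0, "y": 0, "z": 0.03, "grip": 1}
    - {"rx": 0, "ry": 0, "rz": 0, "x": 0, "y": 0, "z": 0.025, "grip": 1}
    - {"rx": 0, "ry": 0, "rz": 0, "x": 0, "y": 0, "z": 0.02, "grip": 1}
    - {"rx": 0, "ry": 0, "rz": 0, "x": 0, "y": 0, "z": 0, "grip": 1}

```text
t: 6.0
tcp_pos: [0.5713, 0.0638, 0.0194]
eef_rot: [[0.686, -0.728, -0.001], [-0.728, -0.686, 0.0], [-0.001, 0.001, -1.0]]
ft_force: [0.3, 0.2, 0.9]
width: 0.998
grasp_force: 0.0
```

```bash
python3 - <<'E'
from bench import *
from gen import *
s=state();c=pose(s);print(s["t"],c,s["tcp_pos"],s["ft_force"].round(1))
f=grab_frame("scene")
cv2.imwrite("pics/s2.png",cv2.resize(f["color"][120:260,170:340,::-1],None,fx=4.2,fy=4.2,interpolation=cv2.INTER_CUBIC))
R=[]
for k,n in zip(openkeys(),[3,3,4,4,4,4,3,3]):
    R+=rows(c,k,n,0,1);c=k
show(R)
E
```

```text
6.0 (np.float64(-2.9368355119049863), np.float64(28.188428649646195), np.float64(-43.860360434832955)) [0.57130616 0.06376522 0.01938782] [0.3 0.2 0.9]
[{"rx": 0, "ry": 0, "rz": 0.002, "x": 0.0062, "y": 0.0084, "z": 0.0, "grip": 1}, {"rx": 0, "ry": 0, "rz": 0.002, "x": 0.0062, "y": 0.0084, "z": 0.0, "grip": 1}, {"rx": 0, "ry": 0, "rz": 0.002, "x": 0.0062, "y": 0.0084, "z": 0.0, "grip": 1}, {"rx": 0, "ry": 0, "rz": -0.0, "x": 0.0052, "y": 0.0083, "z": 0.0, "grip": 1}, {"rx": 0, "ry": 0, "rz": -0.0, "x": 0.0052, "y": 0.0083, "z": 0.0, "grip": 1}, {"rx": 0, "ry": 0, "rz": -0.0, "x": 0.0052, "y": 0.0083, "z": 0.0, "grip": 1}, {"rx": 0, "ry": 0, "rz": -0.033, "x": 0.0043, "y": 0.0078, "z": 0.0, "grip": 1}, {"rx": 0, "ry": 0, "rz": -0.033, "x": 0.0041, "y": 0.0078, "z": 0.0, "grip": 1}]
[{"rx": 0, "ry": 0, "rz": -0.033, "x": 0.004, "y": 0.0079, "z": 0.0, "grip": 1}, {"rx": 0, "ry": 0, "rz": -0.033, "x": 0.0039, "y": 0.008, "z": 0.0, "grip": 1}, {"rx": 0, "ry": 0, "rz": -0.083, "x": 0.0029, "y": 0.0078, "z": 0.0, "grip": 1}, {"rx": 0, "ry": 0, "rz": -0.083, "x": 0.0025, "y": 0.0079, "z": 0.
[... 611 characters left out ...]
, "x": 0.0031, "y": 0.0031, "z": 0.0, "grip": 1}, {"rx": 0, "ry": 0, "rz": -0.125, "x": 0.0029, "y": 0.0033, "z": 0.0, "grip": 1}, {"rx": 0, "ry": 0, "rz": -0.125, "x": 0.0027, "y": 0.0035, "z": 0.0, "grip": 1}, {"rx": 0, "ry": 0, "rz": -0.111, "x": 0.0028, "y": -0.0003, "z": 0.0, "grip": 1}, {"rx": 0, "ry": 0, "rz": -0.111, "x": 0.0028, "y": -0.0002, "z": 0.0, "grip": 1}]
[{"rx": 0, "ry": 0, "rz": -0.111, "x": 0.0028, "y": 0.0, "z": 0.0, "grip": 1}, {"rx": 0, "ry": 0, "rz": -0.056, "x": 0.0021, "y": -0.0017, "z": 0.0, "grip": 1}, {"rx": 0, "ry": 0, "rz": -0.056, "x": 0.0021, "y": -0.0017, "z": 0.0, "grip": 1}, {"rx": 0, "ry": 0, "rz": -0.056, "x": 0.0022, "y": -0.0016, "z": 0.0, "grip": 1}]
```

View pics/s2.png

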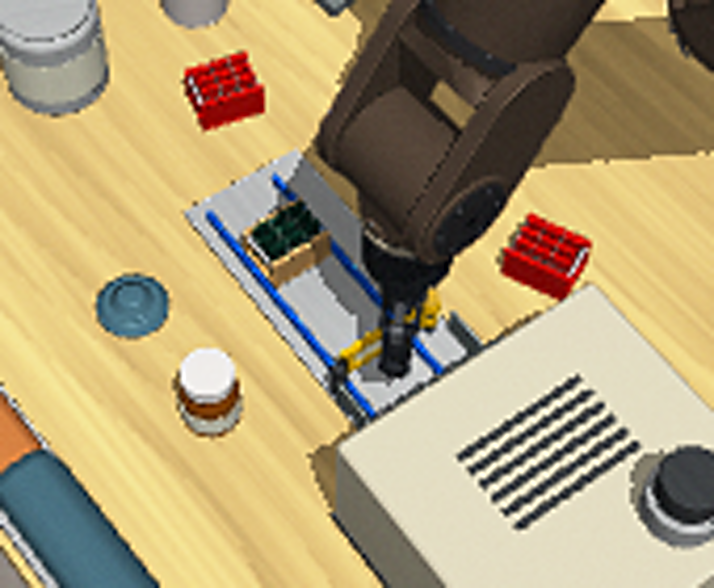

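The finger G at (397,360) stands on the oven side of the shut gate (340,355)–(435,310), as planned. Opening the gate.

Call:
carry_out:
  deltas:
    - {"rx": 0, "ry": 0, "rz": 0.002, "x": 0.0062, "y": 0.0084, "z": 0.003, "grip": 1}
    - {"rx": 0, "ry": 0, "rz": 0.002, "x": 0.0062, "y": 0.0084, "z": 0, "grip": 1}
    - {"rx": 0, "ry": 0, "rz": 0.002, "x": 0.0062, "y": 0.0084, "z": 0, "grip": 1}
    - {"rx": 0, "ry": 0, "rz": 0, "x": 0.0052, "y": 0.0083, "z": 0, "grip": 1}
    - {"rx": 0, "ry": 0, "rz": 0, "x": 0.0052, "y": 0.0083, "z": 0, "grip": 1}
    - {"rx": 0, "ry": 0, "rz": 0, "x": 0.0052, "y": 0.0083, "z": 0, "grip": 1}
    - {"rx": 0, "ry": 0, "rz": -0.033, "x": 0.0043, "y": 0.0078, "z": 0, "grip": 1}
    - {"rx": 0, "ry": 0, "rz": -0.033, "x": 0.0041, "y": 0.0078, "z": 0, "grip": 1}

```text
t: 6.85
tcp_pos: [0.5559, 0.0024, 0.0168]
eef_rot: [[0.71, -0.705, -0.0], [-0.705, -0.71, 0.0], [-0.0, 0.0, -1.0]]
ft_force: [0.2, 1.5, 0.5]
width: 0.998
grasp_force: 0.6
```

Call:
carry_out:
  deltas:
    - {"rx": 0, "ry": 0, "rz": -0.033, "x": 0.004, "y": 0.0079, "z": 0, "grip": 1}
    - {"rx": 0, "ry": 0, "rz": -0.033, "x": 0.0039, "y": 0.008, "z": 0, "grip": 1}
    - {"rx": 0, "ry": 0, "rz": -0.083, "x": 0.0029, "y": 0.0078, "z": 0, "grip": 1}
    - {"rx": 0, "ry": 0, "rz": -0.083, "x": 0.0025, "y": 0.0079, "z": 0, "grip": 1}
    - {"rx": 0, "ry": 0, "rz": -0.083, "x": 0.0022, "y": 0.008, "z": 0, "grip": 1}
    - {"rx": 0, "ry": 0, "rz": -0.083, "x": 0.0018, "y": 0.0081, "z": 0, "grip": 1}
    - {"rx": 0, "ry": 0, "rz": -0.125, "x": 0.0027, "y": 0.0046, "z": 0, "grip": 1}
    - {"rx": 0, "ry": 0, "rz": -0.125, "x": 0.0023, "y": 0.0048, "z": 0, "grip": 1}

```text
t: 7.65
tcp_pos: [0.5413, -0.0441, 0.0169]
eef_rot: [[0.904, -0.427, 0.001], [-0.427, -0.904, 0.0], [0.001, -0.0, -1.0]]
ft_force: [1.4, 1.0, 0.8]
width: 0.998
grasp_force: 0.6
```

Call:
carry_out:
  deltas:
    - {"rx": 0, "ry": 0, "rz": -0.125, "x": 0.002, "y": 0.0049, "z": 0, "grip": 1}
    - {"rx": 0, "ry": 0, "rz": -0.125, "x": 0.0017, "y": 0.005, "z": 0, "grip": 1}
    - {"rx": 0, "ry": 0, "rz": -0.125, "x": 0.0033, "y": 0.0029, "z": 0, "grip": 1}
    - {"rx": 0, "ry": 0, "rz": -0.125, "x": 0.0031, "y": 0.0031, "z": 0, "grip": 1}
    - {"rx": 0, "ry": 0, "rz": -0.125, "x": 0.0029, "y": 0.0033, "z": 0, "grip": 1}
    - {"rx": 0, "ry": 0, "rz": -0.125, "x": 0.0027, "y": 0.0035, "z": 0, "grip": 1}
    - {"rx": 0, "ry": 0, "rz": -0.111, "x": 0.0028, "y": -0.0003, "z": 0, "grip": 1}
    - {"rx": 0, "ry": 0, "rz": -0.111, "x": 0.0028, "y": -0.0002, "z": 0, "grip": 1}

```text
t: 8.45
tcp_pos: [0.5525, -0.0643, 0.0169]
eef_rot: [[0.998, 0.068, 0.0], [0.068, -0.998, 0.0], [0.0, 0.0, -1.0]]
ft_force: [-0.1, -0.3, 0.1]
width: 1.002
grasp_force: 0.4
```

```bash
python3 - <<'E'
from bench import *
from gen import *
s=state();c=pose(s);print(s["t"],c,s["tcp_pos"],s["ft_force"].round(1),s["joint_pos"].round(2))
a=grab_frame("scene")["color"][120:240,170:320,::-1];b=grab_frame("wrist")["color"][:,:,::-1]
a=cv2.resize(a,(400,320),interpolation=cv2.INTER_CUBIC);b=cv2.resize(b,(400,300))
cv2.imwrite("pics/s3.png",np.vstack([a,b])[:600])
S=[-164,-157,-150,-143,-136,-130,-123,-116,-110,-103,-96,-90]
R=[]
for k in pushkeys(S):
    n=2 if R else 4
    R+=rows(c,k[:3],n,0,k[3]);c=k[:3]
show(R)
E
```

```text
8.45 (np.float64(-131.73441212931124), np.float64(40.61666333333185), np.float64(6.702819136756773)) [ 0.55254885 -0.06426384  0.01687673] [-0.1 -0.3  0.1] [-0.23  0.7   1.9   0.    0.54  1.27]
rear -164.0 P [-174.   21.] G [-78.  47.] phi   15.4 tcp [-126.    33.8] th 1.63 r 67 tip_y 64 | obsP 162 obsG 62 P-gate 78 P-rack 0.0 G-rack 30.9
rear -157.0 P [-168.   12.] G [-75.  48.] phi   21.2 tcp [-121.4   30.5] th 1.66 r 63 tip_y 66 | obsP 157 obsG 58 P-gate 78 P-rack 0.0 G-rack 27.8
rear -150.0 P [-161.    6.] G [-72.  50.] phi   26.1 tcp [-116.7   28.1] th 1.68 r 59 tip_y 68 | obsP 152 obsG 54 P-gate 78 P-rack 0.0 G-rack 24.9
rear -143.0 P [-155.    5.] G [-69.  51.] phi   28.2 tcp [-111.7   28.1] th 1.70 r 55 tip_y 70 | obsP 146 obsG 50 P-gate 76 P-rack 0.0 G-rack 22.1
rear -136.0 P [-148.    4.] G [-66.  52.] phi   30.2 tcp [-106.8   28.2] th 1.73 r 51 tip_y 73 | obsP 140 obsG 47 P-gate 74 P-rack 0.0 G-rack 19.4
rear -130.0 P [-142.    4.] G [-63.  53.] phi   32.0 tcp [-102.5   28.3] th 1.74 r 49 tip_y 74 | obsP 135 obsG 44 P-gate 72 P-rack 0.0 G-rack 17.3
rear -123.0 P [-135.    
[... 2339 characters left out ...]
z": 0.0, "grip": 0.74}, {"rx": 0, "ry": 0, "rz": -0.048, "x": 0.0015, "y": -0.0017, "z": 0.0, "grip": 0.7}, {"rx": 0, "ry": 0, "rz": -0.048, "x": 0.0016, "y": -0.0017, "z": 0.0, "grip": 0.7}, {"rx": 0, "ry": 0, "rz": -0.067, "x": 0.0021, "y": -0.0014, "z": 0.0, "grip": 0.65}, {"rx": 0, "ry": 0, "rz": -0.067, "x": 0.0022, "y": -0.0013, "z": 0.0, "grip": 0.65}, {"rx": 0, "ry": 0, "rz": -0.067, "x": 0.0021, "y": -0.0014, "z": 0.0, "grip": 0.6}, {"rx": 0, "ry": 0, "rz": -0.067, "x": 0.0022, "y": -0.0013, "z": 0.0, "grip": 0.6}]
[{"rx": 0, "ry": 0, "rz": -0.058, "x": 0.0018, "y": -0.0011, "z": 0.0, "grip": 0.55}, {"rx": 0, "ry": 0, "rz": -0.058, "x": 0.0019, "y": -0.0011, "z": 0.0, "grip": 0.55}]
```

View pics/s3.png

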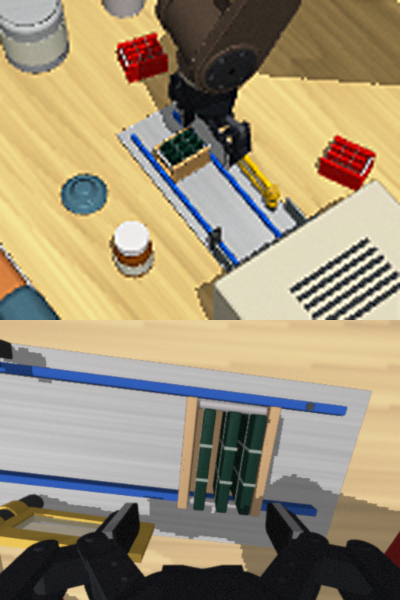

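Wrist part: the gate's yellow frame (75,530) is held open along the hinge side by the left fingertip (125,525), and the right finger (285,520) stands just behind the rack's rear plate (275,460). Pushing.

Call:
carry_out:
  deltas:
    - {"rx": 0, "ry": 0, "rz": -0.073, "x": 0.0023, "y": -0.0015, "z": 0, "grip": 1}
    - {"rx": 0, "ry": 0, "rz": -0.073, "x": 0.0024, "y": -0.0015, "z": 0, "grip": 1}
    - {"rx": 0, "ry": 0, "rz": -0.073, "x": 0.0024, "y": -0.0014, "z": 0, "grip": 1}
    - {"rx": 0, "ry": 0, "rz": -0.073, "x": 0.0025, "y": -0.0013, "z": 0, "grip": 1}
    - {"rx": 0, "ry": 0, "rz": -0.097, "x": 0.0027, "y": -0.0022, "z": 0, "grip": 1}
    - {"rx": 0, "ry": 0, "rz": -0.097, "x": 0.0029, "y": -0.0021, "z": 0, "grip": 1}
    - {"rx": 0, "ry": 0, "rz": -0.081, "x": 0.0024, "y": -0.0022, "z": 0, "grip": 1}
    - {"rx": 0, "ry": 0, "rz": -0.081, "x": 0.0025, "y": -0.0021, "z": 0, "grip": 1}

```text
t: 9.35
tcp_pos: [0.5653, -0.0497, 0.0168]
eef_rot: [[0.919, 0.393, -0.0], [0.393, -0.919, -0.0], [-0.0, -0.0, -1.0]]
ft_force: [-0.8, -2.2, -0.1]
width: 0.998
grasp_force: 1.4
```

Call:
carry_out:
  deltas:
    - {"rx": 0, "ry": 0, "rz": -0.035, "x": 0.0014, "y": -0.0028, "z": 0, "grip": 0.95}
    - {"rx": 0, "ry": 0, "rz": -0.035, "x": 0.0014, "y": -0.0027, "z": 0, "grip": 0.95}
    - {"rx": 0, "ry": 0, "rz": -0.034, "x": 0.0014, "y": -0.0028, "z": 0, "grip": 0.89}
    - {"rx": 0, "ry": 0, "rz": -0.034, "x": 0.0015, "y": -0.0027, "z": 0, "grip": 0.89}
    - {"rx": 0, "ry": 0, "rz": -0.029, "x": 0.0013, "y": -0.0024, "z": 0, "grip": 0.85}
    - {"rx": 0, "ry": 0, "rz": -0.029, "x": 0.0013, "y": -0.0023, "z": 0, "grip": 0.85}
    - {"rx": 0, "ry": 0, "rz": -0.058, "x": 0.0017, "y": -0.002, "z": 0, "grip": 0.8}
    - {"rx": 0, "ry": 0, "rz": -0.058, "x": 0.0018, "y": -0.002, "z": 0, "grip": 0.8}

```text
t: 10.15
tcp_pos: [0.5668, -0.0308, 0.0168]
eef_rot: [[0.842, 0.54, -0.0], [0.54, -0.842, 0.0], [-0.0, -0.0, -1.0]]
ft_force: [0.2, -3.0, -0.0]
width: 0.9
grasp_force: 1.6
```

```bash
python3 - <<'E'
from bench import *
from gen import *
s=state();c=pose(s);print(s["t"],c,s["tcp_pos"],s["ft_force"].round(1),s["width"])
f=grab_frame("wrist");pickle.dump(f,open("w4.pkl","wb"))
cv2.imwrite("pics/w4.png",f["color"][:,:,::-1])
E
```

```text
10.15 (np.float64(-97.62523438511055), np.float64(28.001273762335263), np.float64(35.48940706618794)) [ 0.56682904 -0.03081746  0.01681094] [ 0.2 -3.  -0. ] 0.9002511120850999
```

View pics/w4.png

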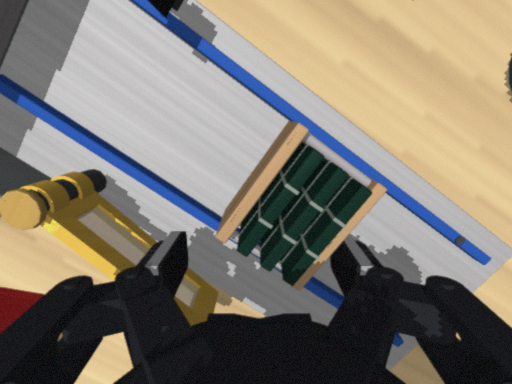

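Wrist view: gate (120,270) held by the left finger (165,260), rack square in the lane at (305,205) with its front plate (305,125)–(220,238), right finger (350,265) on its rear plate. Going on.

Call:
carry_out:
  deltas:
    - {"rx": 0, "ry": 0, "rz": -0.057, "x": 0.0017, "y": -0.002, "z": 0, "grip": 0.74}
    - {"rx": 0, "ry": 0, "rz": -0.057, "x": 0.0018, "y": -0.002, "z": 0, "grip": 0.74}
    - {"rx": 0, "ry": 0, "rz": -0.048, "x": 0.0015, "y": -0.0017, "z": 0, "grip": 0.7}
    - {"rx": 0, "ry": 0, "rz": -0.048, "x": 0.0016, "y": -0.0017, "z": 0, "grip": 0.7}
    - {"rx": 0, "ry": 0, "rz": -0.067, "x": 0.0021, "y": -0.0014, "z": 0, "grip": 0.65}
    - {"rx": 0, "ry": 0, "rz": -0.067, "x": 0.0022, "y": -0.0013, "z": 0, "grip": 0.65}
    - {"rx": 0, "ry": 0, "rz": -0.067, "x": 0.0021, "y": -0.0014, "z": 0, "grip": 0.6}
    - {"rx": 0, "ry": 0, "rz": -0.067, "x": 0.0022, "y": -0.0013, "z": 0, "grip": 0.6}

```text
t: 11.0
tcp_pos: [0.57, -0.0152, 0.0168]
eef_rot: [[0.682, 0.731, -0.0], [0.731, -0.682, 0.0], [-0.0, -0.0, -1.0]]
ft_force: [0.5, -2.6, -0.1]
width: 0.802
grasp_force: 1.6
```

```bash
python3 - <<'E'
from bench import *
from gen import *
f=pickle.load(open("w4.pkl","rb"))
for a,b in[(386,184),(292,286),(303,122),(217,236)]:print(w2c(p,ray(f,a,b,.044)))
s=state();c=pose(s);print(s["t"],c,s["tcp_pos"],s["ft_force"].round(1),s["width"])
S=[-90,-83,-76,-70,-63,-56,-49,-42,-35,-28,-21,-14,-8,-2,4,10]
R=[]
for k in pushkeys(S):
    R+=rows(c,k[:3],2,0,k[3]);c=k[:3]
show(R)
E
```

```text
[-0.1216423  -0.03648427]
[-0.119458    0.02872859]
[-0.07555367 -0.03610558]
[-0.0747558   0.02773652]
11.0 (np.float64(-81.82626359801894), np.float64(25.604450094274714), np.float64(49.82840836348487)) [ 0.57000116 -0.01515572  0.01684829] [ 0.5 -2.6 -0.1] 0.8019375333017478
rear  -90.0 P [-103.   -7.] G [-55.  57.] phi   53.2 tcp [-79.1  24.8] th 1.80 r 40 tip_y 80 | obsP 101 obsG 33 P-gate 74 P-rack 0.0 G-rack 10.6
rear  -83.0 P [-96.  -9.] G [-54.  57.] phi   57.6 tcp [-75.2  24. ] th 1.79 r 40 tip_y 79 | obsP 94 obsG 33 P-gate 74 P-rack 0.0 G-rack 11.0
rear  -76.0 P [-89. -10.] G [-54.  57.] phi   62.1 tcp [-71.4  23.5] th 1.79 r 40 tip_y 79 | obsP 88 obsG 32 P-gate 73 P-rack 0.0 G-rack 11.4
rear  -70.0 P [-83. -11.] G [-53.  57.] phi   66.1 tcp [-68.   23.2] th 1.78 r 39 tip_y 78 | obsP 83 obsG 32 P-gate 73 P-rack 0.0 G-rack 11.9
rear  -63.0 P [-76. -13.] G [-52.  57.] phi   71.2 tcp [-63.8  22. ] th 1.77 r 39 tip_y 77 | obsP 75 obsG 31 P-gate 74 P-rack 0.0 G-rack 12.6
rear  -56.0 P [-68. -15.] G [-51.  57.] phi   76.3 tcp [-59.7  21. ] th 1.76 r 38 tip_y 76 | obsP 67 obsG 30
[... 3421 characters left out ...]
5, "y": 0.0004, "z": 0.0, "grip": 0.4}]
[{"rx": 0, "ry": 0, "rz": -0.06, "x": 0.0021, "y": 0.0004, "z": 0.0, "grip": 0.4}, {"rx": 0, "ry": 0, "rz": -0.06, "x": 0.0021, "y": 0.0005, "z": 0.0, "grip": 0.4}, {"rx": 0, "ry": 0, "rz": -0.062, "x": 0.0021, "y": 0.0006, "z": 0.0, "grip": 0.4}, {"rx": 0, "ry": 0, "rz": -0.062, "x": 0.0021, "y": 0.0007, "z": 0.0, "grip": 0.4}, {"rx": 0, "ry": 0, "rz": -0.064, "x": 0.0021, "y": 0.0007, "z": 0.0, "grip": 0.4}, {"rx": 0, "ry": 0, "rz": -0.064, "x": 0.0021, "y": 0.0007, "z": 0.0, "grip": 0.4}, {"rx": 0, "ry": 0, "rz": -0.07, "x": 0.0022, "y": 0.0003, "z": 0.0, "grip": 0.4}, {"rx": 0, "ry": 0, "rz": -0.07, "x": 0.0022, "y": 0.0004, "z": 0.0, "grip": 0.4}]
```

Call:
carry_out:
  deltas:
    - {"rx": 0, "ry": 0, "rz": -0.056, "x": 0.0016, "y": -0.0007, "z": 0, "grip": 0.55}
    - {"rx": 0, "ry": 0, "rz": -0.056, "x": 0.0016, "y": -0.0007, "z": 0, "grip": 0.55}
    - {"rx": 0, "ry": 0, "rz": -0.073, "x": 0.0022, "y": -0.001, "z": 0, "grip": 0.5}
    - {"rx": 0, "ry": 0, "rz": -0.073, "x": 0.0023, "y": -0.0009, "z": 0, "grip": 0.5}
    - {"rx": 0, "ry": 0, "rz": -0.075, "x": 0.0022, "y": -0.001, "z": 0, "grip": 0.44}
    - {"rx": 0, "ry": 0, "rz": -0.075, "x": 0.0023, "y": -0.0009, "z": 0, "grip": 0.44}
    - {"rx": 0, "ry": 0, "rz": -0.066, "x": 0.0019, "y": -0.0008, "z": 0, "grip": 0.4}
    - {"rx": 0, "ry": 0, "rz": -0.066, "x": 0.002, "y": -0.0008, "z": 0, "grip": 0.4}

```text
t: 11.8
tcp_pos: [0.5735, -0.0017, 0.017]
eef_rot: [[0.451, 0.893, 0.0], [0.893, -0.451, -0.0], [0.0, 0.0, -1.0]]
ft_force: [-0.6, -2.6, 1.1]
width: 0.7
grasp_force: 1.7
```

Call:
carry_out:
  deltas:
    - {"rx": 0, "ry": 0, "rz": -0.086, "x": 0.0027, "y": -0.0004, "z": 0, "grip": 0.4}
    - {"rx": 0, "ry": 0, "rz": -0.086, "x": 0.0027, "y": -0.0002, "z": 0, "grip": 0.4}
    - {"rx": 0, "ry": 0, "rz": -0.085, "x": 0.0027, "y": -0.0003, "z": 0, "grip": 0.4}
    - {"rx": 0, "ry": 0, "rz": -0.085, "x": 0.0027, "y": -0.0002, "z": 0, "grip": 0.4}
    - {"rx": 0, "ry": 0, "rz": -0.083, "x": 0.0027, "y": -0.0002, "z": 0, "grip": 0.4}
    - {"rx": 0, "ry": 0, "rz": -0.083, "x": 0.0027, "y": -0.0001, "z": 0, "grip": 0.4}
    - {"rx": 0, "ry": 0, "rz": -0.079, "x": 0.0028, "y": 0, "z": 0, "grip": 0.4}
    - {"rx": 0, "ry": 0, "rz": -0.079, "x": 0.0028, "y": 0.0001, "z": 0, "grip": 0.4}

```text
t: 12.6
tcp_pos: [0.5776, 0.0152, 0.0168]
eef_rot: [[0.118, 0.993, -0.0], [0.993, -0.118, -0.0], [-0.0, -0.0, -1.0]]
ft_force: [0.2, -3.3, -0.0]
width: 0.701
grasp_force: 1.8
```

```bash
python3 - <<'E'
from bench import *
from gen import *
s=state();c=pose(s);print(s["t"],c,s["tcp_pos"],s["ft_force"].round(1),s["width"],s["joint_pos"].round(2))
f=grab_frame("wrist");pickle.dump(f,open("w5.pkl","wb"))
cv2.imwrite("pics/w5.png",f["color"][:,:,::-1])
E
```

```text
12.6 (np.float64(-51.14228706426929), np.float64(19.493340893509185), np.float64(86.02574629533888)) [0.57761625 0.01518999 0.01677483] [ 0.2 -3.3 -0. ] 0.7011482147036778 [-0.09  0.72  1.85 -0.    0.58  0.03]
```

View pics/w5.png

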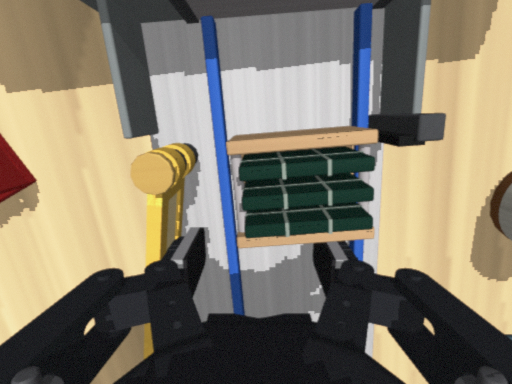

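Wrist view: rack (305,190) nearly square, pushed by the right finger (335,250). The gate (160,230) is parallel to the lane, held off by the left finger (190,250). Going on to near the stop.

Call:
carry_out:
  deltas:
    - {"rx": 0, "ry": 0, "rz": -0.077, "x": 0.0028, "y": 0.0001, "z": 0, "grip": 0.4}
    - {"rx": 0, "ry": 0, "rz": -0.077, "x": 0.0028, "y": 0.0002, "z": 0, "grip": 0.4}
    - {"rx": 0, "ry": 0, "rz": -0.066, "x": 0.0025, "y": 0.0002, "z": 0, "grip": 0.4}
    - {"rx": 0, "ry": 0, "rz": -0.066, "x": 0.0025, "y": 0.0003, "z": 0, "grip": 0.4}
    - {"rx": 0, "ry": 0, "rz": -0.067, "x": 0.0025, "y": 0.0002, "z": 0, "grip": 0.4}
    - {"rx": 0, "ry": 0, "rz": -0.067, "x": 0.0025, "y": 0.0003, "z": 0, "grip": 0.4}
    - {"rx": 0, "ry": 0, "rz": -0.069, "x": 0.0025, "y": 0.0003, "z": 0, "grip": 0.4}
    - {"rx": 0, "ry": 0, "rz": -0.069, "x": 0.0025, "y": 0.0004, "z": 0, "grip": 0.4}

```text
t: 13.45
tcp_pos: [0.5796, 0.0316, 0.0169]
eef_rot: [[-0.171, 0.985, 0.001], [0.985, 0.171, -0.0], [-0.0, 0.001, -1.0]]
ft_force: [2.8, -3.1, -0.3]
width: 0.696
grasp_force: 1.8
```

Call:
carry_out:
  deltas:
    - {"rx": 0, "ry": 0, "rz": -0.06, "x": 0.0021, "y": 0.0004, "z": 0, "grip": 0.4}
    - {"rx": 0, "ry": 0, "rz": -0.06, "x": 0.0021, "y": 0.0005, "z": 0, "grip": 0.4}
    - {"rx": 0, "ry": 0, "rz": -0.062, "x": 0.0021, "y": 0.0006, "z": 0, "grip": 0.4}
    - {"rx": 0, "ry": 0, "rz": -0.062, "x": 0.0021, "y": 0.0007, "z": 0, "grip": 0.4}
    - {"rx": 0, "ry": 0, "rz": -0.064, "x": 0.0021, "y": 0.0007, "z": 0, "grip": 0.4}
    - {"rx": 0, "ry": 0, "rz": -0.064, "x": 0.0021, "y": 0.0007, "z": 0, "grip": 0.4}

```text
t: 14.05
tcp_pos: [0.5796, 0.0422, 0.017]
eef_rot: [[-0.36, 0.933, 0.0], [0.933, 0.36, 0.0], [-0.0, 0.0, -1.0]]
ft_force: [2.9, -4.1, 0.2]
width: 0.697
grasp_force: 2.0
```

```bash
python3 - <<'E'
from bench import *
from gen import *
s=state();c=pose(s);print(s["t"],c,s["tcp_pos"],s["ft_force"].round(1),s["width"],s["joint_pos"].round(2))
f=grab_frame("wrist");cv2.imwrite("pics/w6.png",f["color"][:,:,::-1])
R=[]
for k in pushkeys([7,10,13,15,17,19,21]):
    R+=rows(c,k[:3],2,0,k[3]);c=k[:3]
show(R)
E
```

```text
14.05 (np.float64(-24.025801025259742), np.float64(18.80492368394822), np.float64(113.9094972027923)) [0.5796395  0.04223966 0.01699189] [ 2.9 -4.1  0.2] 0.697043379048935 [-0.04  0.72  1.84  0.    0.58 -0.41]
rear    7.0 P [ -6. -13.] G [-39.  53.] phi  116.1 tcp [-22.4  19.8] th 1.84 r 23 tip_y 84 | obsP 24 obsG 18 P-gate 58 P-rack 0.0 G-rack 36.9
rear   10.0 P [ -3. -12.] G [-38.  53.] phi  118.3 tcp [-20.6  20.4] th 1.85 r 22 tip_y 85 | obsP 24 obsG 17 P-gate 56 P-rack 0.0 G-rack 39.3
rear   13.0 P [ -0. -11.] G [-38.  53.] phi  120.5 tcp [-18.9  21.1] th 1.86 r 22 tip_y 85 | obsP 23 obsG 17 P-gate 55 P-rack 0.0 G-rack 41.7
rear   15.0 P [  2. -10.] G [-37.  53.] phi  122.0 tcp [-17.8  21.6] th 1.86 r 22 tip_y 86 | obsP 23 obsG 16 P-gate 54 P-rack 0.0 G-rack 43.4
rear   17.0 P [ 4. -9.] G [-37.  53.] phi  123.5 tcp [-16.6  22.1] th 1.87 r 21 tip_y 86 | obsP 23 obsG 16 P-gate 53 P-rack 0.0 G-rack 45.0
rear   19.0 P [ 6. -8.] G [-36.  53.] phi  124.6 tcp [-15.2  22.5] th 1.88 r 21 tip_y 87 | obsP 23 obsG 15 P-gate 52 P-rack 0.0 G-rack 46.2
rear   21.0 P [ 8. -7.] G [-35.  53.] phi 
[... 563 characters left out ...]
y": 0.0002, "z": 0.0, "grip": 0.4}, {"rx": 0, "ry": 0, "rz": -0.025, "x": 0.0008, "y": 0.0001, "z": 0.0, "grip": 0.4}, {"rx": 0, "ry": 0, "rz": -0.025, "x": 0.0008, "y": 0.0001, "z": 0.0, "grip": 0.4}]
[{"rx": 0, "ry": 0, "rz": -0.026, "x": 0.0008, "y": 0.0001, "z": 0.0, "grip": 0.4}, {"rx": 0, "ry": 0, "rz": -0.026, "x": 0.0008, "y": 0.0001, "z": 0.0, "grip": 0.4}, {"rx": 0, "ry": 0, "rz": -0.019, "x": 0.0009, "y": 0.0003, "z": 0.0, "grip": 0.4}, {"rx": 0, "ry": 0, "rz": -0.019, "x": 0.0009, "y": 0.0003, "z": 0.0, "grip": 0.4}, {"rx": 0, "ry": 0, "rz": -0.019, "x": 0.0009, "y": 0.0003, "z": 0.0, "grip": 0.4}, {"rx": 0, "ry": 0, "rz": -0.019, "x": 0.0009, "y": 0.0003, "z": 0.0, "grip": 0.4}]
```

View pics/w6.png

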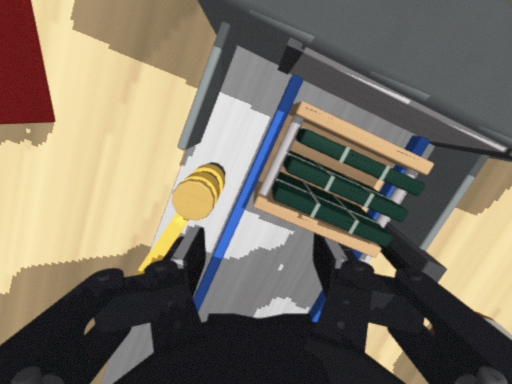

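Wrist view: rack (340,175) short of the shutter (face from (290,55) to (505,150)), gate (165,240) still held off by the left finger (190,245). That was the tenth picture; from here I work by numbers and force.

Call:
carry_out:
  deltas:
    - {"rx": 0, "ry": 0, "rz": -0.037, "x": 0.0012, "y": -0.0001, "z": 0, "grip": 0.4}
    - {"rx": 0, "ry": 0, "rz": -0.037, "x": 0.0012, "y": -0.0001, "z": 0, "grip": 0.4}
    - {"rx": 0, "ry": 0, "rz": -0.036, "x": 0.0011, "y": 0.0001, "z": 0, "grip": 0.4}
    - {"rx": 0, "ry": 0, "rz": -0.036, "x": 0.0011, "y": 0.0001, "z": 0, "grip": 0.4}
    - {"rx": 0, "ry": 0, "rz": -0.036, "x": 0.0012, "y": 0.0001, "z": 0, "grip": 0.4}
    - {"rx": 0, "ry": 0, "rz": -0.036, "x": 0.0012, "y": 0.0002, "z": 0, "grip": 0.4}

```text
t: 14.7
tcp_pos: [0.5774, 0.0474, 0.0169]
eef_rot: [[-0.463, 0.886, -0.0], [0.886, 0.463, -0.0], [0.0, -0.0, -1.0]]
ft_force: [2.9, -4.4, 0.3]
width: 0.701
grasp_force: 2.1
```

Call:
carry_out:
  deltas:
    - {"rx": 0, "ry": 0, "rz": -0.025, "x": 0.0008, "y": 0.0001, "z": 0, "grip": 0.4}
    - {"rx": 0, "ry": 0, "rz": -0.025, "x": 0.0008, "y": 0.0001, "z": 0, "grip": 0.4}

```text
t: 14.9
tcp_pos: [0.5769, 0.0486, 0.0169]
eef_rot: [[-0.485, 0.874, -0.0], [0.874, 0.485, -0.0], [0.0, -0.0, -1.0]]
ft_force: [2.7, -4.4, 0.2]
width: 0.7
grasp_force: 2.1
```

Call:
carry_out:
  deltas:
    - {"rx": 0, "ry": 0, "rz": -0.026, "x": 0.0008, "y": 0.0001, "z": 0, "grip": 0.4}

```text
t: 15.0
tcp_pos: [0.5767, 0.0492, 0.0169]
eef_rot: [[-0.497, 0.868, -0.0], [0.868, 0.497, 0.0], [0.0, -0.0, -1.0]]
ft_force: [3.3, -4.5, 1.5]
width: 0.702
grasp_force: 2.1
```

Call:
carry_out:
  deltas:
    - {"rx": 0, "ry": 0, "rz": 0, "x": 0.0009, "y": 0.0003, "z": 0, "grip": 0.4}
    - {"rx": 0, "ry": 0, "rz": 0, "x": 0.0009, "y": 0.0003, "z": 0, "grip": 0.4}

```text
t: 15.2
tcp_pos: [0.5764, 0.0506, 0.0169]
eef_rot: [[-0.497, 0.868, 0.0], [0.868, 0.497, -0.0], [-0.0, -0.0, -1.0]]
ft_force: [2.8, -4.3, 0.5]
width: 0.697
grasp_force: 2.2
```

Call:
carry_out:
  deltas:
    - {"rx": 0, "ry": 0, "rz": 0, "x": 0.0009, "y": 0.0004, "z": 0, "grip": 0.4}
    - {"rx": 0, "ry": 0, "rz": 0, "x": 0.0009, "y": 0.0004, "z": 0, "grip": 0.4}

```text
t: 15.4
tcp_pos: [0.5762, 0.0521, 0.0169]
eef_rot: [[-0.497, 0.868, -0.0], [0.868, 0.497, -0.0], [-0.0, -0.0, -1.0]]
ft_force: [4.2, -4.4, 0.1]
width: 0.696
grasp_force: 2.3
```

```bash
python3 - <<'E'
from bench import *
from gen import *
s=state();c=pose(s);f=np.radians(c[2]);e=np.array([np.cos(f),np.sin(f)]);D=85*s["width"]+14.5
P=np.array(c[:2])-D/2*e;G=np.array(c[:2])+D/2*e
print(s["t"],c,P,G,"P front",P[0]+HX*abs(e[0])+HY*abs(e[1]),theta(rect(G,f)),s["ft_force"].round(1))
E
```

```text
15.4 (np.float64(-14.31309188808299), np.float64(22.68178273052185), np.float64(122.61008770950141)) [ 5.5436625  -8.35531808] [-34.16984627  53.71888354] P front 18.716758771600684 (np.float64(1.92), np.float64(18.2034799862632)) [ 4.2 -4.4  0.1]
```

Call:
carry_out:
  deltas:
    - {"rx": 0, "ry": 0, "rz": -0.033, "x": 0, "y": 0, "z": 0, "grip": 0.4}
    - {"rx": 0, "ry": 0, "rz": -0.033, "x": 0, "y": 0, "z": 0, "grip": 0.4}

```text
t: 15.6
tcp_pos: [0.5771, 0.0517, 0.017]
eef_rot: [[-0.526, 0.85, 0.002], [0.85, 0.526, -0.0], [-0.001, 0.001, -1.0]]
ft_force: [7.9, -12.1, -2.2]
width: 0.697
grasp_force: 7.0
```

Call:
carry_out:
  deltas:
    - {"rx": 0, "ry": 0, "rz": -0.033, "x": 0, "y": 0, "z": 0, "grip": 0.4}
    - {"rx": 0, "ry": 0, "rz": -0.033, "x": 0, "y": 0, "z": 0, "grip": 0.4}

```text
t: 15.8
tcp_pos: [0.578, 0.0509, 0.0171]
eef_rot: [[-0.555, 0.832, 0.004], [0.832, 0.555, -0.001], [-0.003, 0.003, -1.0]]
ft_force: [12.1, -18.5, -3.9]
width: 0.697
grasp_force: 10.4
```

Call:
carry_out:
  deltas:
    - {"rx": 0, "ry": 0, "rz": -0.033, "x": 0, "y": 0, "z": 0, "grip": 0.4}
    - {"rx": 0, "ry": 0, "rz": 0, "x": 0, "y": 0, "z": 0, "grip": 0.4}

```text
t: 16.0
tcp_pos: [0.5784, 0.0504, 0.0171]
eef_rot: [[-0.568, 0.823, 0.005], [0.823, 0.568, -0.001], [-0.003, 0.003, -1.0]]
ft_force: [11.5, -19.9, -4.0]
width: 0.703
grasp_force: 10.6
```

```bash
python3 - <<'E'
from bench import *
from gen import *
s=state();c=pose(s);f=np.radians(c[2]);e=np.array([np.cos(f),np.sin(f)]);D=85*s["width"]+14.5
P=np.array(c[:2])-D/2*e;G=np.array(c[:2])+D/2*e
print(s["t"],c,P,G,"P front",P[0]+HX*abs(e[0])+HY*abs(e[1]),theta(rect(G,f)),s["ft_force"].round(1))
# rack wood/tile pixels in wrist view, back-projected
f=grab_frame("wrist");pickle.dump(f,open("w7.pkl","wb"));im=f["color"].astype(int)
hsv=cv2.cvtColor(f["color"],cv2.COLOR_RGB2HSV)
m=((hsv[...,0]>60)&(hsv[...,0]<90)&(hsv[...,1]>120)&(hsv[...,2]>20)).astype(np.uint8)
m=cv2.morphologyEx(m,cv2.MORPH_OPEN,np.ones((3,3)))
q=np.array([w2c(p,ray(f,u,v,.054)) for v,u in np.argwhere(m)])*1e3
print(len(q),"tile tops x pct",np.percentile(q[:,0],[1,5,50,95,99]),"y",np.percentile(q[:,1],[1,50,99]))
E
```

```text
16.0 (np.float64(-15.937669999732218), np.float64(20.407357258394924), np.float64(127.45352396349989)) [ 6.65055833 -9.07968917] [-38.52589833  49.89440369] P front 19.791727301343165 (np.float64(1.77), np.float64(23.463535401191447)) [ 11.5 -19.9  -4. ]
1061 tile tops x pct [24.57380229 25.05295713 29.27069227 51.83650129 53.17137014] y [-25.42994008 -13.15071954  21.8496884 ]
```

```bash
python3 - <<'E'
from gen import *
for n in("w5","w7"):
    f=pickle.load(open(n+".pkl","rb"));hsv=cv2.cvtColor(f["color"],cv2.COLOR_RGB2HSV)
    vv,uu=np.mgrid[0:384,0:512]
    k=192/np.tan(np.radians(f["fovy"])/2);d=np.stack([(uu-f["cx"])/k,(vv-f["cy"])/k,np.ones_like(uu)],-1)@f["R"]
    c=-f["R"].T@f["t"];X=c+d*((.044-c[2])/d[...,2])[...,None]
    co,si=np.cos(p[2]),np.sin(p[2]);dx=X[...,0]-p[0];dy=X[...,1]-p[1]
    x=(co*dx+si*dy)*1e3;y=(-si*dx+co*dy)*1e3
    H,S,V=[hsv[...,i].astype(int) for i in range(3)]
    wood=(H>5)&(H<25)&(S>80)&(V>90)
    for y0 in range(-30,31,10):
        m=(abs(y-y0)<3)&(x>-60)&(x<75)&wood
        h=np.histogram(x[m],bins=np.arange(-60,76,1))[0]; t=np.where(h>=3)[0]-60
        print(n,y0,t.tolist())
    m=(abs(y)<4)
    print([ (b,f["color"][m&(abs(x-b)<.7)].mean(0).astype(int).tolist()) for b in (range(52,76,2) if n=="w7" else [])])
E
```

```text
w5 -30 [-43, -42, -41, -40, -39, 1, 2, 3, 4, 5, 6, 7]
w5 -20 [-44, -43, -42, -41, -40, -39, 0, 1, 2, 3, 4, 5, 6, 7, 8]
w5 -10 [-44, -43, -42, -41, -40, -39, 0, 1, 2, 3, 4, 5, 6, 7, 8]
w5 0 [-44, -43, -42, -41, -40, -39, 0, 1, 2, 3, 4, 5, 6, 7, 8]
w5 10 [-44, -43, -42, -41, -40, -39, 0, 1, 2, 3, 4, 5, 6, 7, 8]
w5 20 [-44, -43, -42, -41, -40, -39, -1, 0, 1, 2, 3, 4, 5, 6, 7, 8]
w5 30 [-43, -42, -41, -40, -39, -38, -37, 0, 1, 2, 3, 4, 5, 6]
[]
w7 -30 [14, 15, 16, 17, 18, 19, 20, 58, 59, 60, 61, 62]
w7 -20 [14, 15, 16, 17, 18, 19, 20, 21, 58, 59, 60, 61, 62]
w7 -10 [14, 15, 16, 17, 18, 19, 20, 21, 30, 31, 32, 33, 34, 35, 42, 43, 44, 45, 46, 58, 59, 60, 61, 62]
w7 0 [14, 15, 16, 17, 18, 19, 20, 21, 31, 32, 33, 34, 35, 42, 43, 44, 45, 46, 58, 59, 60, 61, 62]
w7 10 [14, 15, 16, 17, 18, 19, 20, 21, 31, 32, 33, 34, 35, 42, 43, 44, 45, 46, 58, 59, 60, 61, 62]
w7 20 [14, 15, 16, 17, 18, 19, 20, 21, 31, 32, 33, 34, 35, 42, 43, 44, 45, 46, 58, 59, 60, 61, 62]
w7 30 [14, 15, 16, 17, 18, 19, 20, 21, 22, 23, 31, 32, 33, 34, 35, 42, 43, 44, 45, 46, 58, 59, 60, 61, 62]
[(52, [42, 69, 60]), (54, [45, 73, 63]), (56, [50, 64, 52]), (58, [93, 76, 57]), (60, [135, 110, 82]), (62, [119, 100, 79]), (64, [76, 73, 74]), (66, [152, 148, 149]), (68, [94, 93, 94]), (70, [80, 84, 84]), (72, [83, 87, 87]), (74, [90, 94, 94])]
```

Rack is square, with both end plates straight across. The reaction rose stiffly to 20 N, so it is home on the shutter. I back the finger off, then lift.

Call:
carry_out:
  deltas:
    - {"rx": 0, "ry": 0, "rz": 0, "x": -0.002, "y": -0.0015, "z": 0, "grip": 0.4}
    - {"rx": 0, "ry": 0, "rz": 0, "x": -0.002, "y": -0.0015, "z": 0, "grip": 0.4}
    - {"rx": 0, "ry": 0, "rz": 0, "x": -0.002, "y": -0.0015, "z": 0, "grip": 0.4}
    - {"rx": 0, "ry": 0, "rz": 0, "x": 0, "y": 0, "z": 0, "grip": 0.4}

```text
t: 16.45
tcp_pos: [0.5756, 0.0464, 0.0168]
eef_rot: [[-0.57, 0.822, -0.001], [0.822, 0.57, 0.0], [0.001, -0.001, -1.0]]
ft_force: [1.4, 0.4, -0.6]
width: 0.7
grasp_force: 0.9
```

Call:
carry_out:
  deltas:
    - {"rx": 0, "ry": 0, "rz": 0, "x": 0, "y": 0, "z": -0.06, "grip": 0.4}
    - {"rx": 0, "ry": 0, "rz": 0, "x": 0, "y": 0, "z": -0.06, "grip": 0.4}
    - {"rx": 0, "ry": 0, "rz": 0, "x": 0, "y": 0, "z": -0.06, "grip": 0.4}
    - {"rx": 0, "ry": 0, "rz": 0, "x": 0, "y": 0, "z": -0.06, "grip": 0.4}
    - {"rx": 0, "ry": 0, "rz": 0, "x": 0, "y": 0, "z": -0.05, "grip": 0.4}
    - {"rx": 0, "ry": 0, "rz": 0, "x": 0, "y": 0, "z": 0, "grip": 0.4}
    - {"rx": 0, "ry": 0, "rz": 0, "x": 0, "y": 0, "z": 0, "grip": 0.4}
    - {"rx": 0, "ry": 0, "rz": 0, "x": 0, "y": 0, "z": 0, "grip": 0.4}

```text
t: 17.25
tcp_pos: [0.5752, 0.0464, 0.2475]
eef_rot: [[-0.57, 0.822, -0.003], [0.822, 0.57, 0.0], [0.002, -0.002, -1.0]]
ft_force: [-0.1, 0.3, -0.2]
width: 0.7
grasp_force: 0.0
```

Call:
carry_out:
  deltas:
    - {"rx": 0, "ry": 0, "rz": 0, "x": 0, "y": 0, "z": 0, "grip": 0.4}
    - {"rx": 0, "ry": 0, "rz": 0, "x": 0, "y": 0, "z": 0, "grip": 0.4}
    - {"rx": 0, "ry": 0, "rz": 0, "x": 0, "y": 0, "z": 0, "grip": 0.4}
    - {"rx": 0, "ry": 0, "rz": 0, "x": 0, "y": 0, "z": 0, "grip": 0.4}
    - {"rx": 0, "ry": 0, "rz": 0, "x": 0, "y": 0, "z": 0, "grip": 0.4}
    - {"rx": 0, "ry": 0, "rz": 0, "x": 0, "y": 0, "z": 0, "grip": 0.4}
    - {"rx": 0, "ry": 0, "rz": 0, "x": 0, "y": 0, "z": 0, "grip": 0.4}
    - {"rx": 0, "ry": 0, "rz": 0, "x": 0, "y": 0, "z": 0, "grip": 0.4}

```text
t: 18.05
tcp_pos: [0.576, 0.0462, 0.2489]
eef_rot: [[-0.569, 0.822, 0.0], [0.822, 0.569, 0.0], [-0.0, 0.0, -1.0]]
ft_force: [0.7, 0.7, 0.8]
width: 0.701
grasp_force: 0.0
```

Call:
carry_out:
  deltas:
    - {"rx": 0, "ry": 0, "rz": 0, "x": 0, "y": 0, "z": 0, "grip": 0.4}
    - {"rx": 0, "ry": 0, "rz": 0, "x": 0, "y": 0, "z": 0, "grip": 0.4}
    - {"rx": 0, "ry": 0, "rz": 0, "x": 0, "y": 0, "z": 0, "grip": 0.4}
    - {"rx": 0, "ry": 0, "rz": 0, "x": 0, "y": 0, "z": 0, "grip": 0.4}
    - {"rx": 0, "ry": 0, "rz": 0, "x": 0, "y": 0, "z": 0, "grip": 0.4}
    - {"rx": 0, "ry": 0, "rz": 0, "x": 0, "y": 0, "z": 0, "grip": 0.4}
    - {"rx": 0, "ry": 0, "rz": 0, "x": 0, "y": 0, "z": 0, "grip": 0.4}
    - {"rx": 0, "ry": 0, "rz": 0, "x": 0, "y": 0, "z": 0, "grip": 0.4}

```text
t: 18.85
tcp_pos: [0.576, 0.0462, 0.2489]
eef_rot: [[-0.569, 0.822, 0.0], [0.822, 0.569, 0.0], [0.0, 0.0, -1.0]]
ft_force: [-0.4, -0.6, 0.2]
width: 0.704
grasp_force: 0.0
```

```bash
cat > chk.py <<'E'
from bench import *
from gen import *
s=state();print(s["t"],s["tcp_pos"].round(3),s["ft_force"].round(1))
f=grab_frame("wrist");pickle.dump(f,open("w8.pkl","wb"))
hsv=cv2.cvtColor(f["color"],cv2.COLOR_RGB2HSV);H,S,V=[hsv[...,i].astype(int) for i in range(3)]
vv,uu=np.mgrid[0:384,0:512]
def plane(z):
    k=192/np.tan(np.radians(f["fovy"])/2);d=np.stack([(uu-f["cx"])/k,(vv-f["cy"])/k,np.ones_like(uu)],-1)@f["R"]
    c=-f["R"].T@f["t"];X=c+d*((z-c[2])/d[...,2])[...,None]
    co,si=np.cos(p[2]),np.sin(p[2]);dx=X[...,0]-p[0];dy=X[...,1]-p[1]
    return (co*dx+si*dy)*1e3,(-si*dx+co*dy)*1e3
x,y=plane(.054);m=(H>18)&(H<32)&(S>190)&(V>110)&(x>-120)&(x<40)&(abs(y)<120)
print("yellow",m.sum(),[(y0,np.round(np.percentile(x[m&(abs(y-y0)<5)],[5,50,95]),1).tolist()) for y0 in range(-30,80,10) if (m&(abs(y-y0)<5)).sum()>3])
x,y=plane(.044);w=(H>5)&(H<25)&(S>80)&(V>90)
for y0 in(-20,0,20):
    m=(abs(y-y0)<3)&(x>-60)&(x<75)&w;print(y0,(np.where(np.histogram(x[m],bins=np.arange(-60,76,1))[0]>=3)[0]-60).tolist())
g=f["color"].astype(int)
for b in range(56,82,2):
    mm=(abs(y)<10)&(abs(x-b)<1);print(b,g[mm].mean(0).astype(int).tolist(),end=" ")
E
python3 chk.py
```

```text
18.85 [0.576 0.046 0.249] [-0.4 -0.6  0.2]
yellow 0 []
-20 [-8, -7, -6, -5, -4, -3, -2, -1, 0, 1, 15, 16, 17, 18, 19, 20, 21, 22, 30, 31, 32, 33, 34, 35, 43, 44, 45, 46, 59, 60, 61]
0 [-8, -7, -6, -5, -4, -3, -1, 0, 1, 2, 15, 16, 17, 18, 19, 20, 21, 22, 30, 31, 32, 33, 34, 43, 44, 45, 46, 58, 59, 60, 61]
20 [-8, -7, -6, -5, -4, -3, -2, -1, 0, 1, 15, 16, 17, 18, 19, 20, 21, 22, 30, 31, 32, 33, 34, 43, 44, 45, 46, 58, 59, 60, 61]
56 [83, 73, 56] 58 [85, 70, 51] 60 [109, 89, 65] 62 [97, 83, 70] 64 [114, 110, 110] 66 [82, 82, 82] 68 [74, 78, 77] 70 [73, 77, 77] 72 [73, 76, 76] 74 [73, 77, 77] 76 [74, 78, 78] 78 [74, 77, 78] 80 [74, 78, 77]
```

The gate lies straight across at x≈0 (shut). The rack is square and adjoins the shutter with no gap. Handing in.

```bash
python3 -c "
from bench import *
print(close_job())"
```

```text
the job is handed in; nothing more can be done
None
```

I pushed the rack fully home against the oven's shutter with one finger while the other fingertip held the gate open throughout; the hand is clear, the gate has shut behind the rack, and the job is handed in at about 19 s, with the final state checked by force and image measurements only.

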